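Hang a glued block in the bench clamp and pump it tight

ROBOT

A 7-joint arm with a two-finger parallel gripper is mounted at the origin on a cart in front of the work surface, level with it; the furniture and walls round the work are solid. World frame = base frame: x ahead of the robot, y to its left, z up, the work surface at z = 0. Lengths are in mm, angles in degrees, forces in N, time in s.
With the tool pointing down it reaches from about 400 to 850 mm from the base axis. Payload 10.4 kg.
Tool frame: the origin (TCP) lies between the finger pads; the fingertips stand 22 mm ahead of it and the grasp point (between the pads) lies 3 mm ahead of it; x points along the fingers, y is the direction in which the jaws open and shut, and the axes are right-handed (so a half turn about x gives the same grasp; the last joint's range is limited). The gripper opens to 85 mm and grips with 20 to 120 N. Pads are 22 mm wide; open, the fingers measure 114 mm over their backs; the gripper's body (76 mm by 85 mm) begins 54 mm behind the grasp point. The pads swing forward as they close: fully open they stand 13 mm farther back than shut.
Start: joints at [62.934, 19.034, -3.707, 83.658, 1.238, 77.344, -5.071], TCP at [271.763, -562.844, 253.338] pointing down, gripper open.
Joint ranges: [-148.97, 148.97], [-28.65, 121.19], [-84.17, 76.75], [9.2, 138.47], [-72.65, 252.65], [3.7, 117.97], [-149.18, 149.18]. Speed limits (degrees/s): [127.2, 127.2, 159.86, 159.86, 180, 180, 180].

INTERFACE

Orientations are given as [roll, pitch, yaw] about the fixed x, y, z axes, in that order (R = Rz(yaw) Ry(pitch) Rx(roll)).
In Python, from cell import ctrl gives the robot as it stands.
- The arm moves only by the shell command python3 -m crank 'ROWS' [FORCE]. ROWS is JSON, a list of rows, each a list of 3 entries, a list of its own where there are three numbers: the closure, from -1 (fully open) to 1 (shut), then the shift along the tool's x, y, z in mm, then the turn about the tool's x in degrees. In form: [[gripper, [tx, ty, tz], roll], ...]. A call has 1 to 10 rows; each row shifts and turns the pose as measured when the row begins, along the tool's axes as they then stand; what a row does not reach is not made up. A row lasts 1/10 s, in which the tool goes at most 50 mm and 8.59 degrees, less where a joint would pass 70% of its speed; a pose out of reach is approached as far as the arm can. A call with a gripper value outside its range is refused whole. The fingers move at their own pace and stop on an object; FORCE is the grip in N (left out, the last holds). Time passes only in rows, so rows that do not move let the fingers close. It gives the time, the measured TCP pose, the force and the opening at its end, in the units of the state.
- ctrl.sense(): the state, without advancing time (a new reading comes with each control period).
- ctrl.read_camera(name): name is "scene" or "top"; returns a dict with "pixels" (384x512x3 uint8, red, green, blue), "fx", "fy", "cx", "cy" (pixels), "distortion" ([k1, k2, p1, p2, k3] as OpenCV has them; the pictures are not rectified), "R" (3x3) and "t" (3): a world point X has camera coordinates R X + t. Camera axes: x right, y down, z forward; pixel columns grow to the right and rows downward; lengths in mm; the calibration is good to about 2 mm. A picture is of the moment at which its call begins. There is no depth.
- ctrl.hand_in(): hands the job in, once; it reports no verdict.
Trained networks look in a picture, given as the dict that the camera call returned (one of the last four; its "shot" number tells which), for a name from the list of things; names that differ only in an ending like _2 or _b are one class to them, and where a whole thing is asked for, a point or a joint stands for the part that bears it (a point fixed in the world has none). Each returns a list of dicts, best first, with "confidence" (0 to 1); they miss things now and then, are a little off and sometimes report something else, mostly with a low value. They report only what shows in the picture. A call takes as long as a camera call.
- ctrl.boxes_of(picture, name): "centre" ([column, row] in pixels, amid what is visible of it).
The state is a dict: "time": time; "joint_positions": joint angles; "qd": joint speeds; "joint_efforts": joint torques, N m; "ee_pos": TCP position; "tcp_rot": TCP orientation; "ft_force": force on the tool from outside, world axes, zero at the start; "ft_torque": the same for the moment, N m; "opening": opening from 0.0 (shut) to 1.0 (fully open).
Only numpy, scipy, OpenCV 4.12 (cv2) and the standard library are available. Lean on these libraries where they do the work, as an engineer would, in place of code of your own. Each camera call takes 0.05 s, during which the arm holds its last target.

TASK

Hang the two-layer wooden block by its steel strap handle on the hook of the bench clamp, between the jaws, and let go of it. Then pump the clamp's trigger, squeezing it towards the upright grip and letting it spring back, until the jaw has pushed the block flat against the anvil and its spring nose is pressed in about half way, never to its stop (that would crush the glue joint). Move the jaw only with the trigger, leave the other things where they are, and finish while still holding the trigger squeezed, with the block clamped like that.

Things in the scene. Friction and masses are not known exactly. Their poses are not given: they have to be found in the camera images.
- clamp: grey bench clamp, bolted down at varying place and yaw. Origin on the bench on the clamp's axis, z up, x across; the push rod (axis x = 0, z = 45 mm) advances along its -y. 'Local' below means this frame, mm. Base plate 90 (x), y -127 to 198, 8 high. From -y to +y: anvil with hook, gap, spring nose, body with trigger and upright grip (y 75 to 170), rod end (to y = 241)
- anvil_face (a point): middle of the flat face of the anvil (50 wide, z 8 to 68), local (0, -100, 45); the face looks to the clamp's +y
- hook (a point): middle of the straight part of the hook arm, on its upper side, local (0, -85, 114). The arm is an 8 mm round bar that leaves the anvil post (20 wide, top at z = 120) at y = -100 and runs along +y; its end at y = -64 turns up to z = 126 (point hook_tip)
- hook_tip (a point): top of the upturned end of the hook, local (0, -64, 126). A handle has to come over it from the clamp's +y side (the block fits down between the hook's end, y = -60, and the nose) and then be lowered about 12 mm onto the arm; 28 mm of straight arm lie between the post and the upturned end
- block: loose wooden block of a pale and a darker layer, 54 (x, over the strap) x 30 (y) x 50 mm high, 0.18 kg, standing on the bench; origin: centre of its underside, z up. Upright steel strap handle on top (see its points), total height 98. Hung for the work, its x lies along the clamp's x (either way round), its underside 20 mm above the bench
- handle (a point): underside of the strap's cross bar in the middle, 94 mm above the block's underside; this rests on the hook. The strap is 10 mm wide (along y), 4 mm thick, 54 mm wide outside and 46 inside along x; its opening runs from 50 to 94 mm above the block's underside
- handle_grip (a point): between the strap's two uprights, 78 mm above the block's underside: take the strap here from above, one finger outside each upright (54 mm apart along the block's x), so that the hook can pass through the middle
- grip: fixed upright black grip on the clamp, 22 wide (x) x 10 (y 121 to 131), up to z = 202; its reported origin is the clamp's origin
- grip_rear (a point): middle of the rear (+y) face of the upright grip, local (0, 131, 173)
- trigger_pad (a point): front (-y) face of the trigger at the height to push it, 65 mm from its pivot. The trigger is a black upright lever 20 wide (x) x 10 thick, top at z about 197 mm; at rest this point is 50 mm from the grip's rear face (55 mm at the trigger's top), fully squeezed 30 mm
- trigger (a joint): trigger angle about its pivot (local y = 95, z = 108): 0 at rest, leaning 0.155 rad away from the grip; 0.31 fully squeezed. A spring returns it (2 to 5 N at the pad). Squeezing drives the rod 44 mm per rad (13.6 mm a stroke); on its return a ratchet of 4 mm teeth holds the rod (it may slip back, or the next stroke start late, by up to 4 mm)
- rod (a joint): how far the push rod has advanced (m), 0 to 0.083; at the start 0 to 0.010. With the nose free the nose's face is at local y = -0.004 - rod; a block fully against the anvil is met at rod = 0.066
- nose (a joint): how far the spring nose (black disc 30 mm across on the rod's end, with a coil spring behind it) is pressed in (m): 0 free, 0.012 at its stop; about 1.2 N per mm
- nose_face (a point): middle of the nose's front face
- anvil: the anvil with its hook; its reported origin is the clamp's origin
- lube_bottle: small oil bottle 42 x 42 x 123 mm, a bystander; origin at its underside
- patch_tin: flat tin 57 x 92 x 20 mm, a bystander; origin at its underside
- bell: handlebar bell 53 x 66 x 31 mm, a bystander; origin at its underside

How it is judged:
By the outcome, as a careful person would: the job done as asked, in the order asked, and still so for the second after the job is handed in, while the arm keeps its last pose, push and grip.
It also fails if it takes over 61 s, if anything falls off the work surface, if the arm or the gripper's body presses on something with over 40 N, if the wrist force passes 120 N, or if a joint passes its speed limit or range.

## Working session

There is one attempt and no reset: what is moved stays moved. The work goes in short steps, Python scripts to look and compute and a shell command to move; the robot and the scene stay as the last step left them, time stands still between calls to the robot, and variables do not carry over. Pictures are saved under pics/ and viewed, and the job is handed in when it is done.

```bash
mkdir -p pics; ls; cat > h.py <<'E'
import numpy as np, cv2
from cell import ctrl
def cam(n):
    return ctrl.read_camera(n)
def K(p): return np.array([[p['fx'],0,p['cx']],[0,p['fy'],p['cy']],[0,0,1.]])
def save(p,f,s=1.5):
    im=cv2.cvtColor(np.array(p['pixels']),cv2.COLOR_RGB2BGR)
    cv2.imwrite('pics/'+f,cv2.resize(im,None,fx=s,fy=s,interpolation=cv2.INTER_CUBIC))
def ray(p,uv):
    n=cv2.undistortPoints(np.array([[uv]],float),K(p),np.array(p['distortion'],float))[0,0]
    R=np.array(p['R']);t=np.array(p['t'])
    return -R.T@t, R.T@np.array([n[0],n[1],1])
def atz(p,uv,z):
    c,d=ray(p,uv); return c+d*(z-c[2])/d[2]
def proj(p,X):
    R=np.array(p['R'],float);t=np.array(p['t'],float)
    return cv2.projectPoints(np.array(X,float).reshape(-1,3),cv2.Rodrigues(R)[0],t,K(p),np.array(p['distortion'],float))[0][:,0]
def tri(pa,ua,pb,ub):
    (c1,d1),(c2,d2)=ray(pa,ua),ray(pb,ub)
    d1/=np.linalg.norm(d1);d2/=np.linalg.norm(d2)
    s=np.linalg.lstsq(np.c_[d1,-d2],c2-c1,rcond=None)[0]
    a,b=c1+s[0]*d1,c2+s[1]*d2
    return (a+b)/2,np.linalg.norm(a-b)
E
python3 - <<'E'
from h import *
np.set_printoptions(precision=1,suppress=True)
s=ctrl.sense();print(s)
a=cam('scene');b=cam('top')
save(a,'s0.png');save(b,'t0.png')
for p in(a,b):print(-np.array(p['R']).T@np.array(p['t']),p['fx'])
for n in ['clamp','anvil_face','hook','hook_tip','block','handle','handle_grip','grip','grip_rear','trigger_pad','nose_face','lube_bottle','patch_tin','bell']:
    A=ctrl.boxes_of(a,n);B=ctrl.boxes_of(b,n)
    print(n,[(np.array(x['centre']),round(x['confidence'],2)) for x in A[:2]],'|',[(np.array(x['centre']),round(x['confidence'],2)) for x in B[:2]], tri(a,A[0]['centre'],b,B[0]['centre']) if A and B else '')
E
```

```text
pics
{'time': 0.0, 'joint_positions': array([62.9, 19.1, -3.7, 83.7,  1.2, 77.3, -5.1]), 'qd': array([ 0.1,  0.1, -0.1,  0. ,  0. ,  0. , -0.1]), 'joint_efforts': array([ -0. , -62.5,   0. , -39.2,   0. ,   0. ,   0. ]), 'ee_pos': array([ 271.6, -562.5,  252.5]), 'tcp_rot': array([-86.6,  89.9, 119.1]), 'ft_force': array([-0.1, -0.4, -0.1]), 'ft_torque': array([ 0.1, -0. , -0. ]), 'opening': 0.9990996052790955}
[177.2 634.1 965.4] 410.67124427447607
[ 433.7  -46.3 1265.2] 485.58310593544184
clamp [(array([223.1, 290.2]), 0.58)] | [(array([181., 199.]), 0.8), (array([232.9, 135.1]), 0.54)] (array([508.6, 194.7,  -0.2]), np.float64(7.178959375686915))
anvil_face [(array([252.4, 240.4]), 0.59)] | [(array([237.5, 198.8]), 0.6)] (array([505.9,  42.5,  43.2]), np.float64(4.1799072449097965))
hook [(array([254.3, 241.1]), 0.74)] | [(array([235.8, 198.6]), 0.5)] (array([502.8,  45.2,  46.1]), np.float64(3.3899064789565716))
hook_tip [(array([255.6, 238.2]), 0.56)] | [(array([235.7, 198.5]), 0.62)] (array([501. ,  43.9,  59.5]), np.float64(6.125688719692014))
block [(array([320.3, 186.9]), 0.
[... 740 characters left out ...]
82))
trigger_pad [(array([213.1, 275.4]), 0.8), (array([220.8, 287.4]), 0.63)] | [] 
nose_face [(array([233.1, 271.4]), 0.58)] | [(array([190.7, 199.5]), 0.56), (array([354.6, 228.4]), 0.34)] (array([501.2, 159.1,  50. ]), np.float64(0.4346121122342979))
lube_bottle [(array([201.6, 221.3]), 0.89)] | [(array([232.9, 130.9]), 0.73)] (array([674.8,  53.8,  39.9]), np.float64(7.466800332693389))
patch_tin [(array([291.4, 157.4]), 0.84)] | [(array([390.5, 168.1]), 0.89), (array([236.6, 196.8]), 0.71)] (array([ 581.4, -354.7,    6.1]), np.float64(12.886173726820207))
bell [(array([301.4, 230.1]), 0.81)] | [(array([291.3, 232.1]), 0.72)] (array([419. , -96.6, -12.8]), np.float64(3.243763924555941))
```

View pics/s0.png

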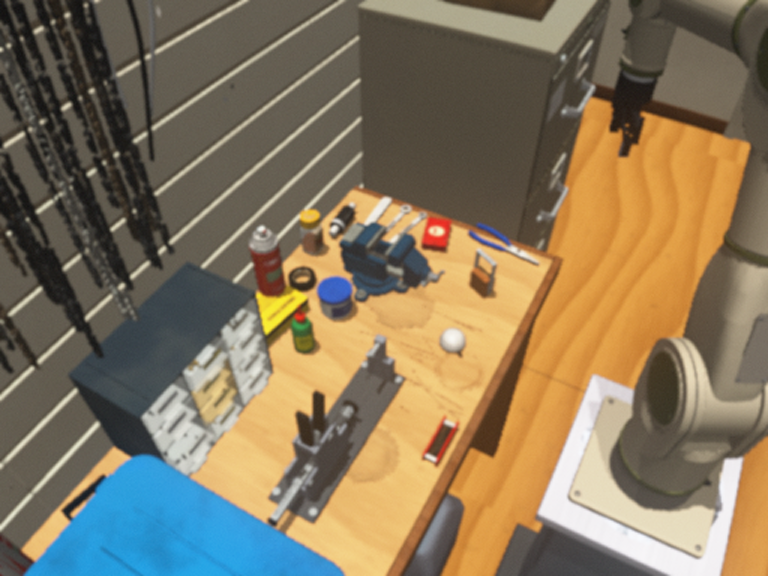

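View pics/t0.png

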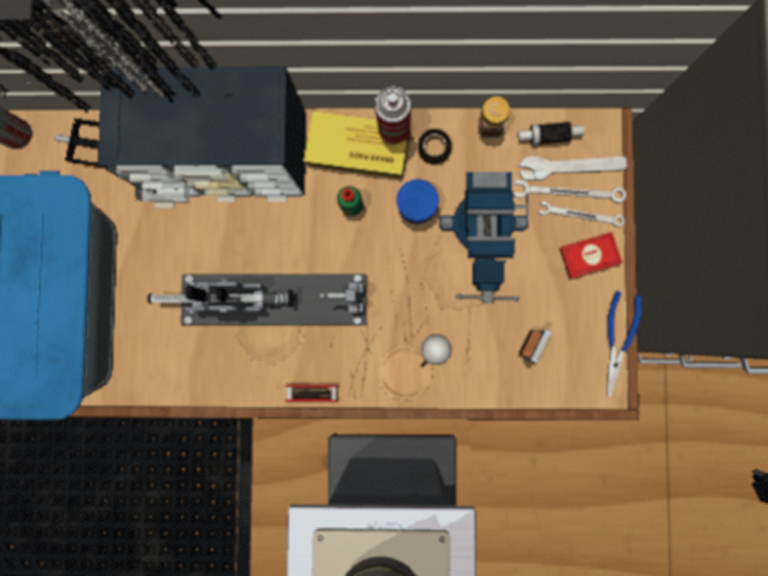

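The clamp lies with its anvil toward world -y (top view, anvil near (355,297), trigger near (200,295)). The block is at about (535,345). I'll zoom in for exact corners.

```bash
python3 - <<'E'
from h import *
a=cam('scene');b=cam('top')
def crop(p,x0,x1,y0,y1,s,f):
    im=cv2.cvtColor(np.array(p['pixels']),cv2.COLOR_RGB2BGR)[y0:y1,x0:x1]
    cv2.imwrite('pics/'+f,cv2.resize(im,None,fx=s,fy=s,interpolation=cv2.INTER_CUBIC))
crop(b,95,255,170,230,5,'t1.png')
crop(a,170,290,210,355,4,'s1.png')
A=np.array(b['pixels'])[205:255,335:385];B=np.array(a['pixels'])[155:205,295:345]
cv2.imwrite('pics/b1.png',cv2.cvtColor(cv2.resize(np.hstack([A,B]),None,fx=8,fy=8,interpolation=cv2.INTER_CUBIC),cv2.COLOR_RGB2BGR))
E
```

```text
(no output)
```

View pics/t1.png

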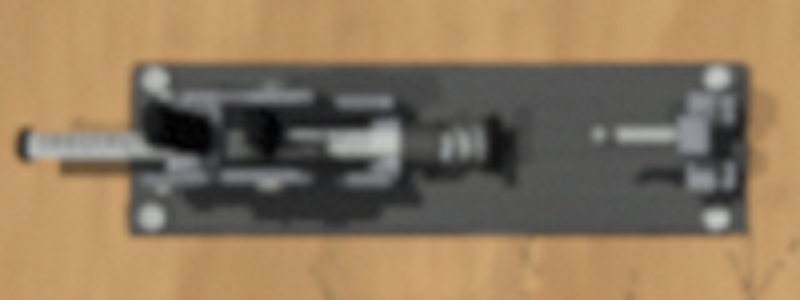

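View pics/s1.png

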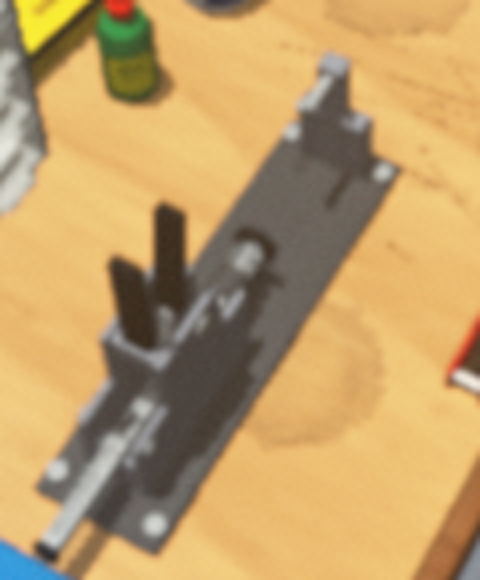

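View pics/b1.png

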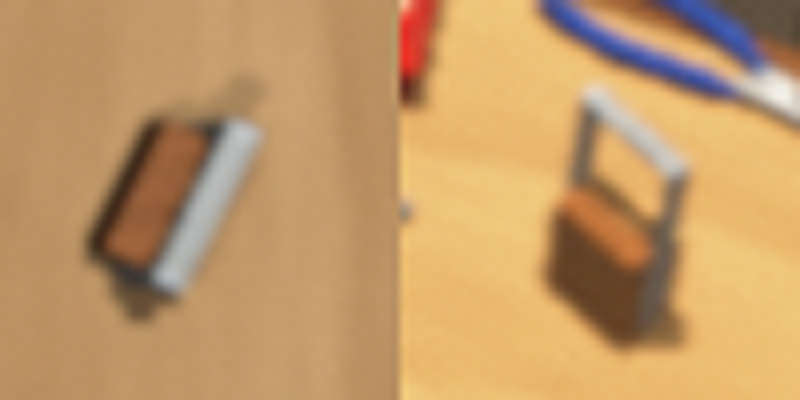

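```bash
cat > fit.py <<'E'
from h import *
from scipy.optimize import least_squares
np.set_printoptions(precision=1,suppress=True)
a=cam('scene');b=cam('top')
def full(c,x0,y0,s): return (np.array(c,float)+.5)/s-.5+[x0,y0]
def T(q,L):
    c,s=np.cos(q[2]),np.sin(q[2]);L=np.array(L,float)
    return np.c_[q[0]+c*L[:,0]-s*L[:,1],q[1]+s*L[:,0]+c*L[:,1],L[:,2]]
# clamp
Lt=[(45,198,8),(45,-127,8),(-45,-127,8),(-45,198,8)]
ut=full([(135,65),(747,65),(747,233),(130,233)],95,170,5)
Ls=[(45,198,8),(-45,198,8),(-45,-127,8)]
us=full([(38,487),(160,552),(400,170)],170,210,4)
def solve(Lt,ut,Ls,us,q0,name):
    f=lambda q:np.r_[(proj(b,T(q,Lt))-ut).ravel(),(proj(a,T(q,Ls))-us).ravel()]
    r=least_squares(f,q0);print(name,r.x[:2],np.degrees(r.x[2]),'res',f(r.x))
    for w,L,p,u in(('top',Lt,b,ut),('scene',Ls,a,us)):
        rr=least_squares(lambda q:(proj(p,T(q,L))-u).ravel(),q0);print('  only',w,rr.x[:2],np.degrees(rr.x[2]))
    return r.x
q=solve(Lt,ut,Ls,us,[505,145,0.],'clamp')
Lt=[(27,0,98),(-27,0,98)];Ls=[(27,0,98),(-27,0,98)]
ub=full([(243,124),(166,291)],335,205,8);ua=full([(195,92),(285,170)],295,155,8)
k=solve(Lt,ub,Ls,ua,[430,-260,-.4],'block')
np.save('clamp.npy',q);np.save('block.npy',k)
print('pts',T(q,[(0,-85,114),(0,-64,126),(0,131,173),(0,87,171)]))
L=[(0,-85,114),(0,-64,126),(0,131,202),(0,121,202),(0,-100,120),(0,81,173),(0,76,197),(0,-4,60),(0,241,45)]
im=cv2.cvtColor(np.array(b['pixels']),cv2.COLOR_RGB2BGR)
ja=cv2.cvtColor(np.array(a['pixels']),cv2.COLOR_RGB2BGR)
def draw(im,p,x0,x1,y0,y1,s):
    o=cv2.resize(im[y0:y1,x0:x1],None,fx=s,fy=s,interpolation=cv2.INTER_CUBIC)
    for u in proj(p,T(q,L)):
        c=(u+.5-[x0,y0])*s-.5;cv2.circle(o,tuple(int(v) for v in c),3,(0,0,255),-1)
    return o
o1=draw(im,b,95,255,170,230,4);o2=draw(ja,a,170,290,225,355,3)
c=np.zeros((o1.shape[0]+o2.shape[0],640,3),np.uint8);c[:o1.shape[0],:o1.shape[1]]=o1;c[o1.shape[0]:,:o2.shape[1]]=o2
cv2.imwrite('pics/chk.png',c)
E
python3 fit.py
```

```text
clamp [503.2 153. ] 0.5058433293798178 res [-0.9  0.3  0.5 -0.4  0.5  0.6 -0.6  1.1 -1.1 -0.4 -0.7  0.4  0.8 -2. ]
  only top [504.2 152.7] 0.22690939209562502
  only scene [502.  153.7] 0.7181826382962613
block [ 425.  -255.8] -25.80262110158866 res [ 0.1  0.8  0.1  0.3 -1.  -0.4 -0.4 -0.1]
  only top [ 426.4 -255.7] -25.20337069603089
  only scene [ 422.8 -255.8] -27.30082161486612
pts [[504.   68.  114. ]
 [503.8  89.  126. ]
 [502.1 284.  173. ]
 [502.5 240.  171. ]]
```

View pics/chk.png

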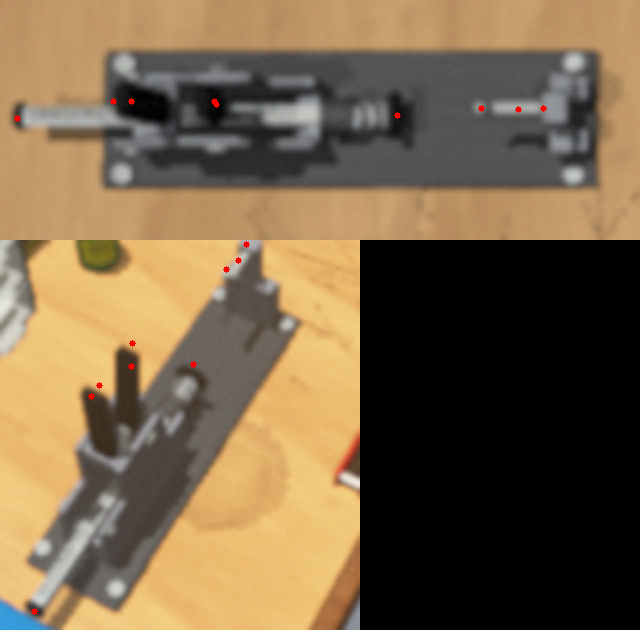

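Reprojected, the fit lands on the hook, rod end, grip and trigger to within about 2 px. Next I'll add a helper that turns a target pose into tool shifts.

```bash
cat > go.py <<'E'
# usage: go.py x y z jawyaw  -> shift and roll in tool axes
import sys
from h import *
from scipy.spatial.transform import Rotation as Ro
np.set_printoptions(precision=1,suppress=True)
def state():
    s=ctrl.sense();R=Ro.from_euler('xyz',s['tcp_rot'],degrees=True).as_matrix();return s,R
def need(x,y,z,yaw):
    s,R=state()
    d=R.T@(np.array([x,y,z])-s['ee_pos'])
    jy=np.degrees(np.arctan2(R[1,1],R[0,1]))
    e=(yaw-jy+90)%180-90
    print('t',round(s['time'],2),'pos',s['ee_pos'],'toolx',R[:,0].round(2),'jaw yaw',round(jy,1),'z',R[:,2].round(2),'F',s['ft_force'],'q7',s['joint_positions'][6].round(1),'open',round(float(s['opening'])*85,1))
    print('shift',d,'roll',round(-e,1), 'alt', round(-(e-180*np.sign(e)),1))
if __name__=='__main__': need(*map(float,sys.argv[1:5]))
E
python3 go.py 300 -300 250 -25.8; python3 go.py 425 -256 82 -25.8
```

```text
t 1.7 pos [ 271.8 -562.8  253.3] toolx [ 0. -0. -1.] jaw yaw -64.2 z [-0.9 -0.4 -0. ] F [ 0.  -0.4 -0.2] q7 -5.1 open 85.1
shift [   3.3 -224.4 -139.7] roll -38.4 alt 141.6
t 1.7 pos [ 271.8 -562.8  253.3] toolx [ 0. -0. -1.] jaw yaw -64.2 z [-0.9 -0.4 -0. ] F [ 0.  -0.4 -0.2] q7 -5.1 open 85.1
shift [ 171.3 -209.7 -271.4] roll -38.4 alt 141.6
```

```bash
python3 -m crank '[[-1,[0,-40,-25],0],[-1,[0,-40,-25],0],[-1,[0,-40,-25],0],[-1,[0,-40,-25],0],[-1,[0,-40,-25],0],[-1,[0,0,0],-8],[-1,[0,0,0],-8],[-1,[0,0,0],-8]]' 40; python3 go.py 425 -256 130 -25.8
```

```text
time: 2.5
ee_pos: [297.7, -319.1, 251.8]
tcp_rot: [15.1, 89.9, -114.5]
ft_force: [-0.6, 0.1, 0.3]
opening: 0.998
t 2.5 pos [ 297.7 -319.1  251.8] toolx [-0. -0. -1.] jaw yaw -39.6 z [-0.6 -0.8  0. ] F [-0.6  0.1  0.3] q7 2.1 open 84.8
shift [ 121.5   57.7 -130.1] roll -13.8 alt 166.2
```

```bash
python3 -m crank '[[-1,[0,0,0],-7],[-1,[0,0,0],-7],[-1,[0,25,-35],0],[-1,[0,25,-35],0],[-1,[0,25,-35],0],[-1,[0,15,-20],0]]'; python3 go.py 425 -256 130 -25.8
```

```text
time: 3.1
ee_pos: [433.3, -243.4, 253.2]
tcp_rot: [40.2, 89.7, -74.8]
ft_force: [0.1, -0.5, 0.2]
opening: 1.0
t 3.1 pos [ 433.3 -243.4  253.2] toolx [ 0. -0. -1.] jaw yaw -25.0 z [-0.4 -0.9  0. ] F [ 0.1 -0.5  0.2] q7 -2.3 open 85.0
shift [123.2  -2.7  14.4] roll 0.8 alt -179.2
```

```bash
python3 -m crank '[[-1,[30,-1.5,7],0.8],[-1,[40,-1.5,7],0],[-1,[30,0,0],0],[-1,[0,0,0],0]]'; python3 go.py 425 -256 83 -25.8
python3 - <<'E'
from h import *
a=cam('scene');im=cv2.cvtColor(np.array(a['pixels']),cv2.COLOR_RGB2BGR)[120:210,270:370]
cv2.imwrite('pics/s2.png',cv2.resize(im,None,fx=6,fy=6,interpolation=cv2.INTER_CUBIC))
E
```

```text
time: 3.5
ee_pos: [430.0, -252.1, 151.8]
tcp_rot: [71.7, 89.5, -43.6]
ft_force: [0.1, 0.9, 0.1]
opening: 0.999
t 3.5 pos [ 430.  -252.1  151.8] toolx [ 0. -0. -1.] jaw yaw -25.4 z [-0.4 -0.9  0. ] F [0.1 0.9 0.1] q7 -3.2 open 84.9
shift [68.8 -3.4  5.5] roll 0.4 alt -179.6
```

View pics/s2.png

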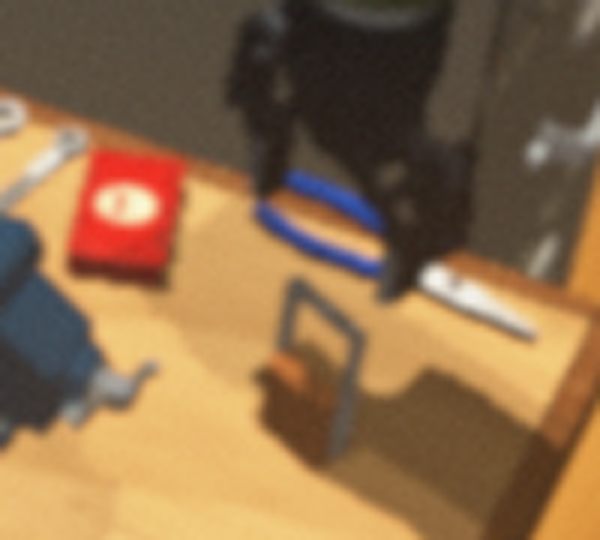

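The open fingers sit squarely above the handle: the tips are at (265,195) and (390,295), and the bar ends at (297,285) and (358,345). Lowering now.

```bash
python3 -m crank '[[-1,[25,-2,3],0.4],[-1,[30,-1,3],0],[-1,[15,0,0],0],[-1,[0,0,0],0]]'; python3 go.py 425 -256 83 -25.8

```

```text
time: 3.95
ee_pos: [430.9, -260.2, 90.6]
tcp_rot: [78.8, 88.7, -37.0]
ft_force: [0.8, 0.7, 0.4]
opening: 1.0
t 3.95 pos [ 430.9 -260.2   90.6] toolx [ 0. -0. -1.] jaw yaw -25.8 z [-0.4 -0.9  0. ] F [0.8 0.7 0.4] q7 -4.7 open 85.0
shift [ 7.4 -7.3 -1.3] roll -0.0 alt 180.0
```

```bash
python3 -m crank '[[-1,[7,-6,-1],0],[-1,[0,-2,0],0]]'; python3 go.py 425 -256 83 -25.8

```

```text
time: 4.15
ee_pos: [425.7, -256.6, 86.3]
tcp_rot: [79.7, 88.4, -36.1]
ft_force: [-0.7, -0.5, -0.2]
opening: 0.998
t 4.15 pos [ 425.7 -256.6   86.3] toolx [ 0. -0. -1.] jaw yaw -25.8 z [-0.4 -0.9  0. ] F [-0.7 -0.5 -0.2] q7 -4.8 open 84.8
shift [ 3.3 -1.  -0.3] roll -0.0 alt 180.0
```

```bash
python3 -m crank '[[-1,[3,-0.5,0],0],[1,[0,0,0],0],[1,[0,0,0],0],[1,[0,0,0],0],[1,[0,0,0],0],[1,[0,0,0],0]]' 40; python3 go.py 425 -256 83 -25.8

```

```text
time: 4.75
ee_pos: [426.3, -257.0, 86.3]
tcp_rot: [79.2, 88.2, -36.7]
ft_force: [-0.9, -1.2, -1.3]
opening: 0.623
t 4.75 pos [ 426.3 -257.    86.3] toolx [ 0. -0. -1.] jaw yaw -25.8 z [-0.4 -0.9  0. ] F [-0.9 -1.2 -1.3] q7 -4.8 open 52.9
shift [ 3.3 -1.7 -0.4] roll -0.0 alt 180.0
```

```bash
python3 -m crank '[[1,[-20,0,0],0],[1,[-40,0,0],0],[1,[-50,0,0],0],[1,[-45,0,0],0],[1,[0,0,0],0]]' 40; python3 go.py 504 116 240 0.5
python3 - <<'E'
from h import *
a=cam('scene');im=cv2.cvtColor(np.array(a['pixels']),cv2.COLOR_RGB2BGR)[90:210,270:370]
cv2.imwrite('pics/s3.png',cv2.resize(im,None,fx=5,fy=5,interpolation=cv2.INTER_CUBIC))
E
```

```text
time: 5.25
ee_pos: [421.0, -253.1, 244.5]
tcp_rot: [80.1, 88.5, -35.7]
ft_force: [1.2, -0.7, -2.4]
opening: 0.624
t 5.25 pos [ 421.  -253.1  244.5] toolx [ 0. -0. -1.] jaw yaw -25.8 z [-0.4 -0.9  0. ] F [ 1.2 -0.7 -2.4] q7 -1.0 open 53.0
shift [   0.7  -86.  -368.5] roll -26.3 alt 153.7
```

View pics/s3.png

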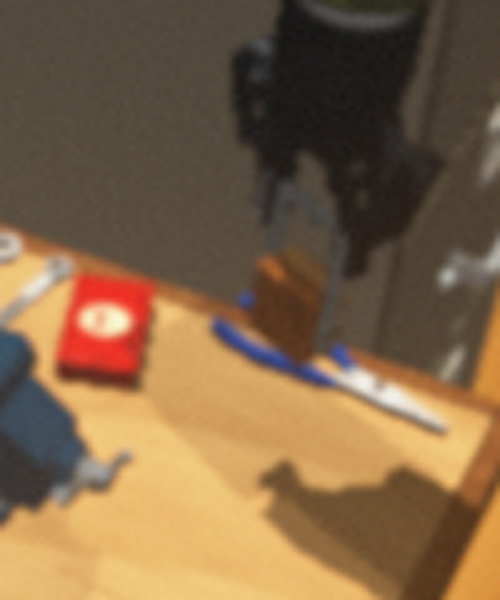

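The block is up, held by the uprights (at about (300,270)), and the force reads about its weight. Carrying it to the clamp.

```bash
python3 -m crank '[[1,[0,-10,-25],0],[1,[0,-10,-40],0],[1,[0,-10,-40],0],[1,[0,-10,-40],0],[1,[0,-10,-40],0],[1,[0,-10,-40],0],[1,[0,-10,-40],0],[1,[0,0,0],-8],[1,[0,0,0],-8],[1,[0,0,0],-8]]'; python3 go.py 504 116 240 0.5

```

```text
time: 6.3
ee_pos: [467.9, 27.2, 223.7]
tcp_rot: [0.4, 89.6, -91.1]
ft_force: [-0.7, -0.3, -2.4]
opening: 0.624
t 6.3 pos [467.9  27.2 223.7] toolx [-0. -0. -1.] jaw yaw -1.4 z [-0. -1.  0.] F [-0.7 -0.3 -2.4] q7 -11.9 open 53.1
shift [-17.   33.8 -89.5] roll -1.9 alt 178.1
```

```bash
python3 -m crank '[[1,[-10,12,-20],-2],[1,[-5,12,-35],0],[1,[0,10,-35],0],[1,[0,0,0],0]]'; python3 go.py 504 116 190 0.5
python3 - <<'E'
from h import *
a=cam('scene');b=cam('top')
f=lambda p,x0,x1,y0,y1,s:cv2.resize(cv2.cvtColor(np.array(p['pixels']),cv2.COLOR_RGB2BGR)[y0:y1,x0:x1],None,fx=s,fy=s,interpolation=cv2.INTER_CUBIC)
cv2.imwrite('pics/s4.png',np.hstack([f(a,180,300,180,330,4),f(b,150,230,150,250,4)[:600] if 0 else cv2.resize(f(b,150,240,150,300,4),(320,600))]))
E
```

```text
time: 6.7
ee_pos: [499.7, 118.9, 231.2]
tcp_rot: [-53.7, 89.3, -142.8]
ft_force: [-0.8, 0.5, -2.3]
opening: 0.628
t 6.7 pos [499.7 118.9 231.2] toolx [-0. -0. -1.] jaw yaw 0.8 z [ 0. -1.  0.] F [-0.8  0.5 -2.3] q7 -23.2 open 53.3
shift [41.1  4.7  2.7] roll 0.3 alt -179.7
```

View pics/s4.png

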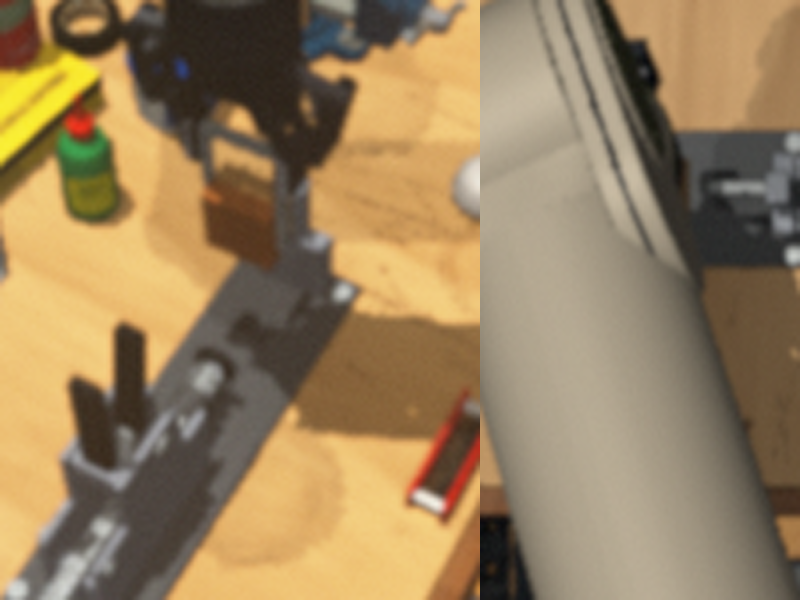

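The block hangs upright and aligned, in front of the hook. The nose is at about (210,370) in the left crop. Lowering into the gap.

```bash
python3 -m crank '[[1,[30,4,2],0],[1,[35,0,0],0],[1,[0,0,0],0]]'; python3 go.py 504 117 127 0.5

```

```text
time: 7.1
ee_pos: [502.2, 108.6, 162.3]
tcp_rot: [-49.2, 89.1, -138.8]
ft_force: [-2.2, 3.5, -4.3]
opening: 0.623
t 7.1 pos [502.2 108.6 162.3] toolx [-0. -0. -1.] jaw yaw 0.4 z [ 0. -1.  0.] F [-2.2  3.5 -4.3] q7 -25.1 open 53.0
shift [35.2  2.3 -8.7] roll -0.1 alt 179.9
```

```bash
python3 -m crank '[[1,[0,2,-9],0],[1,[0,0,-1],0]]'; python3 go.py 504 117 127 0.5

```

```text
time: 7.3
ee_pos: [504.3, 117.8, 163.2]
tcp_rot: [-49.0, 89.0, -138.8]
ft_force: [0.1, 1.1, -0.8]
opening: 0.627
t 7.3 pos [504.3 117.8 163.2] toolx [-0. -0. -1.] jaw yaw 0.3 z [ 0. -1.  0.] F [ 0.1  1.1 -0.8] q7 -26.5 open 53.3
shift [36.2  0.2  0.4] roll -0.2 alt 179.8
```

```bash
python3 -m crank '[[1,[9,0,-1],0],[1,[9,0,-1],0],[1,[9,0,-1],0],[1,[9,0,-1],0],[1,[0,0,0],0]]'; python3 go.py 504 117 127 0.5
python3 - <<'E'
from h import *
a=cam('scene')
f=lambda p,x0,x1,y0,y1,s:cv2.resize(cv2.cvtColor(np.array(p['pixels']),cv2.COLOR_RGB2BGR)[y0:y1,x0:x1],None,fx=s,fy=s,interpolation=cv2.INTER_CUBIC)
cv2.imwrite('pics/s5.png',f(a,190,290,200,300,6))
E
```

```text
time: 7.8
ee_pos: [505.6, 121.6, 127.2]
tcp_rot: [-34.6, 89.2, -124.3]
ft_force: [0.4, 0.1, -1.7]
opening: 0.625
t 7.8 pos [505.6 121.6 127.2] toolx [-0. -0. -1.] jaw yaw 0.2 z [ 0. -1.  0.] F [ 0.4  0.1 -1.7] q7 -28.7 open 53.2
shift [ 0.2 -1.6  4.6] roll -0.3 alt 179.7
```

View pics/s5.png

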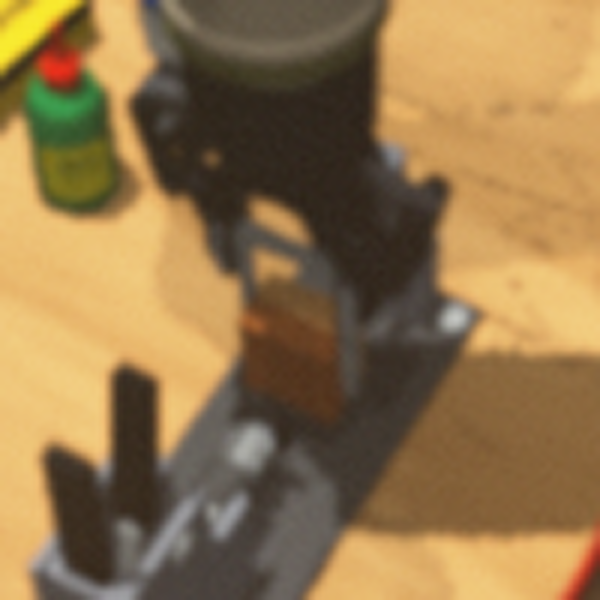

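```bash
python3 -m crank '[[1,[0,0,12],0],[1,[0,0,12],0],[1,[0,0,12],0],[1,[0,0,0],0]]'; python3 go.py 504 74 127 0.5

```

```text
time: 8.25
ee_pos: [506.5, 81.6, 128.9]
tcp_rot: [-28.8, 89.2, -118.6]
ft_force: [0.7, 0.2, -2.4]
opening: 0.625
t 8.25 pos [506.5  81.6 128.9] toolx [-0. -0. -1.] jaw yaw 0.2 z [ 0. -1.  0.] F [ 0.7  0.2 -2.4] q7 -23.7 open 53.1
shift [ 2.  -2.5  7.5] roll -0.3 alt 179.7
```

```bash
python3 -m crank '[[1,[1,-1.5,6],-0.3],[1,[0,0,1],0],[1,[0,0,0],0]]'; python3 go.py 504 74 127 0.5
python3 - <<'E'
from h import *
a=cam('scene')
f=lambda p,x0,x1,y0,y1,s:cv2.resize(cv2.cvtColor(np.array(p['pixels']),cv2.COLOR_RGB2BGR)[y0:y1,x0:x1],None,fx=s,fy=s,interpolation=cv2.INTER_CUBIC)
cv2.imwrite('pics/s6.png',f(a,190,290,190,290,6))
E
```

```text
time: 8.55
ee_pos: [505.1, 73.3, 128.4]
tcp_rot: [-25.6, 89.2, -115.2]
ft_force: [0.1, 0.2, -1.6]
opening: 0.628
t 8.55 pos [505.1  73.3 128.4] toolx [-0. -0. -1.] jaw yaw 0.4 z [ 0. -1.  0.] F [ 0.1  0.2 -1.6] q7 -22.4 open 53.3
shift [ 1.4 -1.1 -0.7] roll -0.1 alt 179.9
```

View pics/s6.png

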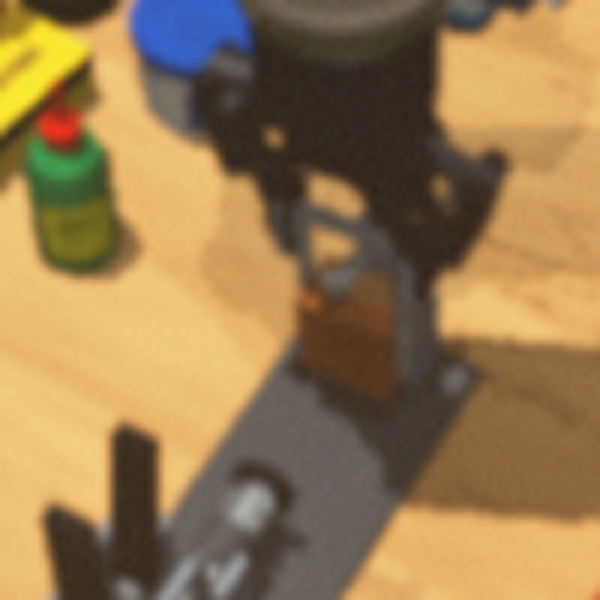

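The hook's end shows through the handle opening at (340,278), with no contact force. Lowering onto the arm.

```bash
python3 -m crank '[[1,[6,0,-0.5],0],[1,[6,0,-1],0],[1,[4,0,-1],0],[1,[0,0,0],0]]'; python3 go.py 504 74 106 0.5

```

```text
time: 9.0
ee_pos: [504.7, 77.1, 110.5]
tcp_rot: [-28.9, 89.2, -118.4]
ft_force: [0.5, -0.1, -2.6]
opening: 0.629
t 9.0 pos [504.7  77.1 110.5] toolx [-0. -0. -1.] jaw yaw 0.5 z [ 0. -1.  0.] F [ 0.5 -0.1 -2.6] q7 -23.6 open 53.4
shift [ 4.5 -0.7  3. ] roll 0.0 alt -180.0
```

```bash
python3 -m crank '[[1,[3,0,2.5],0],[1,[2,0,0],0],[1,[1,0,0],0]]'; python3 go.py 504 74 106 0.5

```

```text
time: 9.3
ee_pos: [504.8, 74.4, 105.5]
tcp_rot: [-27.3, 89.2, -116.8]
ft_force: [-10.1, -0.2, 20.1]
opening: 0.624
t 9.3 pos [504.8  74.4 105.5] toolx [-0. -0. -1.] jaw yaw 0.6 z [ 0. -1.  0.] F [-10.1  -0.2  20.1] q7 -23.6 open 53.1
shift [-0.4 -0.8  0.4] roll 0.1 alt -179.9
```

```bash
python3 -m crank '[[1,[-0.8,0,0],0],[0.2,[0,0,0],0],[-0.5,[0,0,0],0],[-1,[0,0,0],0],[-1,[0,0,0],0]]'; python3 go.py 504 74 106 0.5
python3 - <<'E'
from h import *
a=cam('scene')
f=lambda p,x0,x1,y0,y1,s:cv2.resize(cv2.cvtColor(np.array(p['pixels']),cv2.COLOR_RGB2BGR)[y0:y1,x0:x1],None,fx=s,fy=s,interpolation=cv2.INTER_CUBIC)
cv2.imwrite('pics/s7.png',f(a,190,290,190,290,6))
E
```

```text
time: 9.8
ee_pos: [505.5, 74.2, 106.9]
tcp_rot: [-21.2, 89.2, -110.7]
ft_force: [-0.2, 0.4, -0.4]
opening: 0.999
t 9.8 pos [505.5  74.2 106.9] toolx [-0. -0. -1.] jaw yaw 0.5 z [ 0. -1.  0.] F [-0.2  0.4 -0.4] q7 -23.6 open 84.9
shift [ 0.9 -1.5  0.2] roll 0.0 alt -180.0
```

View pics/s7.png

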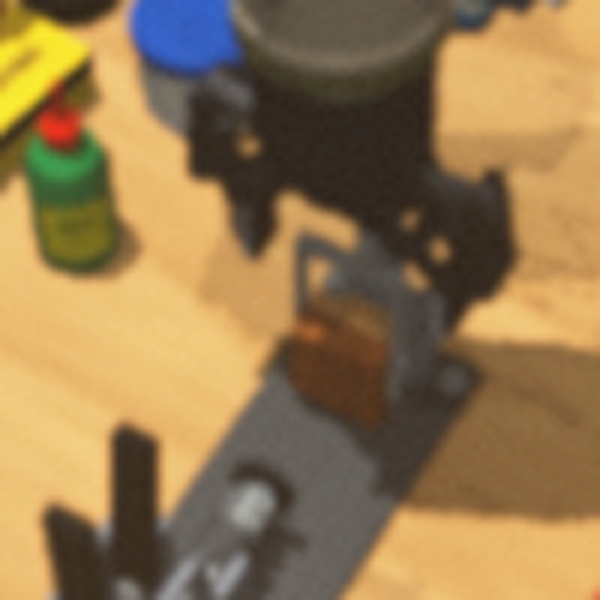

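Released: the fingers are clear and the force is zero, and the block hangs on the hook at about (340,350). Retreating upward.

```bash
python3 -m crank '[[-1,[-15,0,0],0],[-1,[-30,0,0],0],[-1,[-45,0,0],0],[-1,[-45,0,0],0],[-1,[0,0,-10],0]]'; python3 go.py 502 257 260 90.5
python3 - <<'E'
from h import *
a=cam('scene');b=cam('top')
f=lambda p,x0,x1,y0,y1,s:cv2.resize(cv2.cvtColor(np.array(p['pixels']),cv2.COLOR_RGB2BGR)[y0:y1,x0:x1],None,fx=s,fy=s,interpolation=cv2.INTER_CUBIC)
cv2.imwrite('pics/s8.png',np.hstack([f(a,170,290,190,330,4),f(b,90,260,150,255,2.2)[:,:] if 0 else cv2.resize(f(b,90,250,150,255,2),(320,560))]))
E
```

```text
time: 10.35
ee_pos: [505.4, 85.8, 250.0]
tcp_rot: [-27.8, 89.2, -117.2]
ft_force: [0.6, 0.2, -0.3]
opening: 0.999
t 10.35 pos [505.4  85.8 250. ] toolx [-0. -0. -1.] jaw yaw 0.5 z [ 0. -1.  0.] F [ 0.6  0.2 -0.3] q7 -19.3 open 85.0
shift [ -12.1   -1.9 -171.1] roll -90.0 alt 90.0
```

View pics/s8.png

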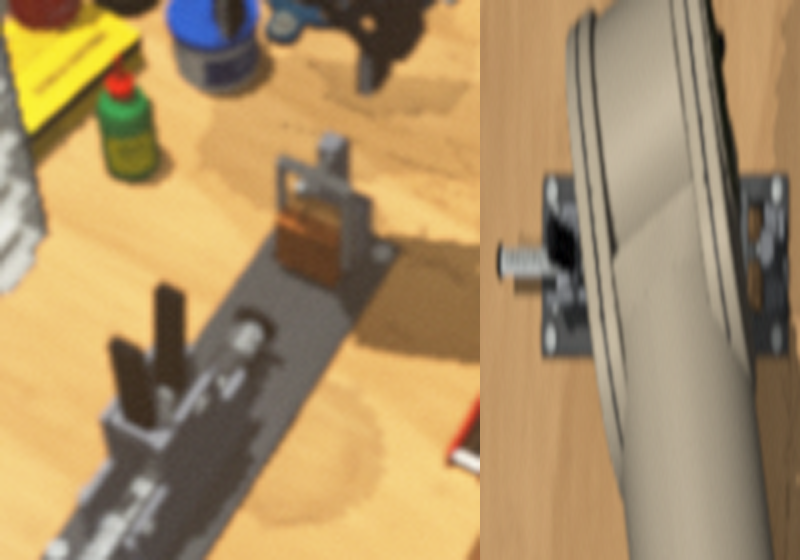

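```bash
python3 -m crank '[[-1,[-5,0,-30],0],[-1,[-5,0,-42],0],[-1,[-5,0,-42],0],[-1,[0,0,-42],0],[-1,[0,0,0],-8.5],[-1,[0,0,0],-8.5],[-1,[0,0,0],-8.5],[-1,[0,0,0],-8.5]]'; python3 go.py 502 257 250 90.5

```

```text
time: 11.25
ee_pos: [497.1, 246.4, 250.4]
tcp_rot: [-92.4, 88.2, -147.7]
ft_force: [0.4, 0.9, -0.6]
opening: 1.001
t 11.25 pos [497.1 246.4 250.4] toolx [-0. -0. -1.] jaw yaw 34.7 z [ 0.6 -0.8 -0. ] F [ 0.4  0.9 -0.6] q7 -7.2 open 85.0
shift [ 0.1 10.  -5.9] roll -55.8 alt 124.2
```

```bash
python3 -m crank '[[-1,[0,0,0],-8.5],[-1,[0,0,0],-8.5],[-1,[0,0,0],-8.5],[-1,[0,0,0],-8.5],[-1,[0,0,0],-8.5],[-1,[0,0,0],-8.5],[-1,[0,0,0],-4.5],[-1,[0,0,0],0]]'; python3 go.py 502 257 250 90.5

```

```text
time: 12.05
ee_pos: [492.9, 242.5, 241.1]
tcp_rot: [-153.1, 87.3, -152.0]
ft_force: [-0.8, 0.4, -1.1]
opening: 1.003
t 12.05 pos [492.9 242.5 241.1] toolx [-0. -0. -1.] jaw yaw 91.2 z [ 1.  0. -0.] F [-0.8  0.4 -1.1] q7 45.9 open 85.2
shift [-9.6 14.1  9. ] roll 0.7 alt -179.3
```

```bash
python3 -m crank '[[-1,[0,13,9],0.6],[-1,[0,1,1],0],[-1,[0,0,0],0]]'; python3 go.py 502 257 176 90.5
python3 - <<'E'
from h import *
a=cam('scene');b=cam('top')
f=lambda p,x0,x1,y0,y1,s:cv2.resize(cv2.cvtColor(np.array(p['pixels']),cv2.COLOR_RGB2BGR)[y0:y1,x0:x1],None,fx=s,fy=s,interpolation=cv2.INTER_CUBIC)
cv2.imwrite('pics/s9.png',np.hstack([f(a,150,270,210,350,4),cv2.resize(f(b,90,250,150,255,2),(320,560))]))
E
```

```text
time: 12.35
ee_pos: [502.0, 255.6, 238.2]
tcp_rot: [-152.4, 87.1, -152.2]
ft_force: [-0.0, -0.1, 0.0]
opening: 1.0
t 12.35 pos [502.  255.6 238.2] toolx [-0.1 -0.  -1. ] jaw yaw 90.2 z [ 1.   0.  -0.1] F [-0.  -0.1  0. ] q7 43.5 open 85.0
shift [62.1  2.9  2.8] roll -0.3 alt 179.7
```

View pics/s9.png

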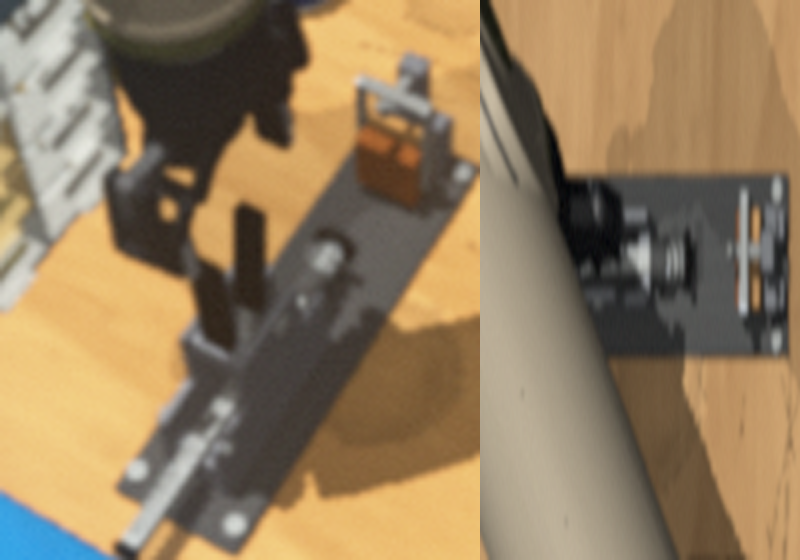

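The gripper straddles the grip and trigger in the scene view: fingertips at (190,275) and (285,145), grip and trigger tops at (208,262) and (252,205). The top view shows the nose and the hung block. Descending carefully.

```bash
python3 -m crank '[[-1,[7,2,2],0],[-1,[7,0,0],0],[-1,[0,0,0],0]]'; python3 go.py 502 257 176 90.5
```

```text
time: 12.75
ee_pos: [503.2, 256.3, 223.0]
tcp_rot: [-151.0, 87.1, -150.9]
ft_force: [0.1, 0.5, -0.0]
opening: 1.003
t 12.75 pos [503.2 256.3 223. ] toolx [-0. -0. -1.] jaw yaw 90.2 z [ 1.  0. -0.] F [ 0.1  0.5 -0. ] q7 42.9 open 85.3
shift [47.   1.8  0.9] roll -0.3 alt 179.7
```

```bash
python3 -m crank '[[-1,[12,1,0],0],[-1,[12,0,0],0],[-1,[12,0,0],0],[-1,[9,0,0],0],[-1,[0,0,0],0]]'; python3 go.py 502 257 176 90.5
```

```text
time: 13.25
ee_pos: [500.3, 255.5, 172.9]
tcp_rot: [-151.0, 87.0, -150.8]
ft_force: [-0.1, -0.1, 0.3]
opening: 1.002
t 13.25 pos [500.3 255.5 172.9] toolx [-0.1 -0.  -1. ] jaw yaw 90.2 z [ 1.   0.  -0.1] F [-0.1 -0.1  0.3] q7 41.2 open 85.2
shift [-3.2  1.4  1.5] roll -0.3 alt 179.7
```

```bash
python3 -m crank '[[-1,[-2,13,2],0],[-1,[0,0.5,0],0],[-1,[0,0,0],0]]'; python3 go.py 502 269 176 90.5
cat > look.py <<'E'
import sys
from h import *
from scipy.optimize import least_squares
q=np.load('clamp.npy')
def T(L):
    c,s=np.cos(q[2]),np.sin(q[2]);L=np.array(L,float)
    return np.c_[q[0]+c*L[:,0]-s*L[:,1],q[1]+s*L[:,0]+c*L[:,1],L[:,2]]
def strip(p,L0,L1,w,n,name):
    # rectified strip in the clamp's plane z: columns=local y (0.5mm), rows=local x
    pass
a=cam('scene');b=cam('top')
def rect(p,y0,y1,z,s=5):
    ys=np.arange(y0,y1,1/s);xs=np.arange(-22,22,1/s)
    Y,X=np.meshgrid(ys,xs);P=np.stack([X.ravel(),Y.ravel(),np.full(X.size,z)],1)
    m=proj(p,T(P)).astype(np.float32).reshape(*X.shape,2)
    o=cv2.remap(cv2.cvtColor(np.array(p['pixels']),cv2.COLOR_RGB2BGR),m[...,0],m[...,1],cv2.INTER_CUBIC)
    for k in range(int(np.ceil(y0/10)*10),int(y1),10):
        c=int((k-y0)*s);cv2.line(o,(c,0),(c,6),(0,0,255),1);cv2.putText(o,str(k),(c+1,16),0,.35,(0,0,255),1)
    return o
o=np.vstack([rect(b,-115,35,45),rect(a,110,260,45)])
cv2.imwrite('pics/'+sys.argv[1],o)
E
python3 look.py r0.png
```

```text
time: 13.55
ee_pos: [502.5, 268.9, 174.1]
tcp_rot: [-151.0, 86.9, -150.9]
ft_force: [0.0, -0.6, 0.2]
opening: 1.002
t 13.55 pos [502.5 268.9 174.1] toolx [-0.1 -0.  -1. ] jaw yaw 90.1 z [ 1.   0.  -0.1] F [ 0.  -0.6  0.2] q7 40.0 open 85.2
shift [-1.8  0.1 -0.6] roll -0.4 alt 179.6
```

View pics/r0.png

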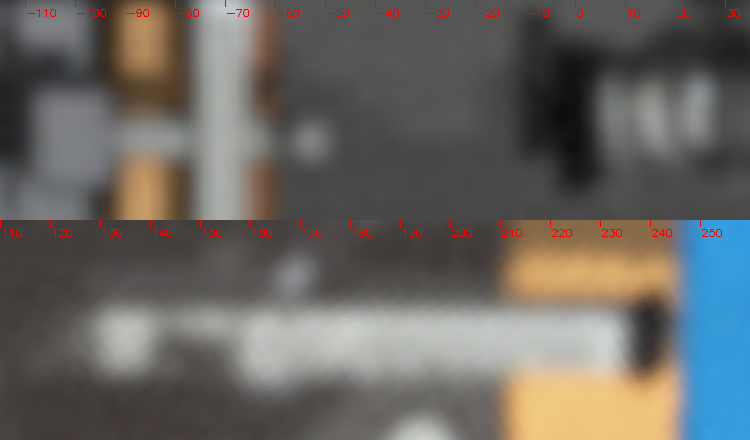

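Baseline: the rod end cap's edge is at local y ≈ 240 and the nose face at about -7, so rod0 is roughly 1 to 3 mm. First stroke, in stages.

```bash
python3 -m crank '[[-0.6,[0,0,0],0],[-0.6,[0,0,0],0],[-0.4,[0,0,0],0],[-0.4,[0,0,0],0]]' 30; python3 go.py 502 269 176 90.5;  python3 -m crank '[[-0.1,[0,0,0],0],[-0.1,[0,0,0],0],[-0.1,[0,0,0],0]]' 30; python3 go.py 502 269 176 90.5
```

```text
time: 14.05
ee_pos: [503.2, 266.4, 174.6]
tcp_rot: [-148.0, 86.9, -148.1]
ft_force: [-0.0, -2.4, 1.3]
opening: 0.702
t 14.05 pos [503.2 266.4 174.6] toolx [-0.1 -0.  -1. ] jaw yaw 90.0 z [ 1.  -0.  -0.1] F [-0.  -2.4  1.3] q7 40.0 open 59.6
shift [-1.4  2.6 -1.2] roll -0.5 alt 179.5
time: 14.35
ee_pos: [503.5, 265.2, 174.7]
tcp_rot: [-146.6, 86.8, -146.7]
ft_force: [-0.8, -4.1, 1.3]
opening: 0.548
t 14.35 pos [503.5 265.2 174.7] toolx [-0.1 -0.  -1. ] jaw yaw 89.9 z [ 1.  -0.  -0.1] F [-0.8 -4.1  1.3] q7 40.0 open 46.6
shift [-1.4  3.8 -1.5] roll -0.6 alt 179.4
```

```bash
python3 -m crank '[[0.1,[0,1,0],0],[0.2,[0,1,0],0],[0.4,[0,1,0],0],[0.4,[0,0.5,0],0],[0.4,[0,0.5,0],0]]' 30; python3 go.py 502 269 176 90.5;python3 look.py r1.png
```

```text
time: 14.85
ee_pos: [503.5, 270.0, 176.0]
tcp_rot: [-145.3, 86.9, -145.4]
ft_force: [-2.2, -5.0, 3.9]
opening: 0.368
t 14.85 pos [503.5 270.  176. ] toolx [-0. -0. -1.] jaw yaw 90.0 z [ 1. -0. -0.] F [-2.2 -5.   3.9] q7 39.6 open 31.3
shift [ 0.1 -1.  -1.5] roll -0.5 alt 179.5
```

View pics/r1.png

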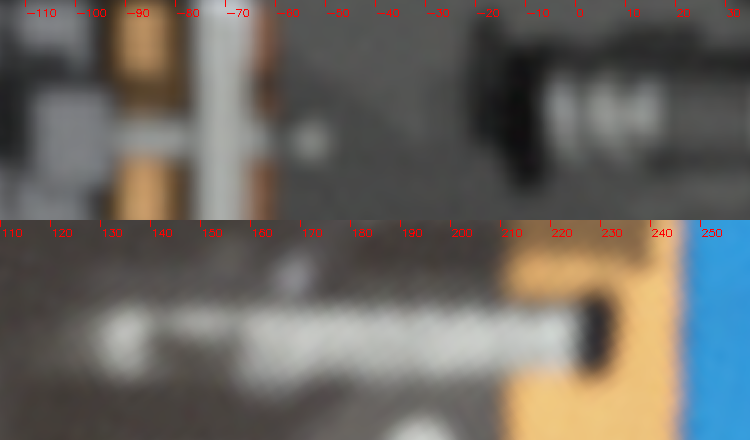

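Rod advanced by about 10 mm: cap edge 240 to 230, nose -5 to -15 in the same projection. Continuing to pump.

```bash
python3 -m crank '[[-0.8,[0,0,0],0],[-0.8,[0,0,0],0],[-0.8,[0,0,0],0],[-0.2,[0,0.5,0],0],[0,[0,1,0],0],[0.2,[0,1,0],0],[0.4,[0,1,0],0],[0.4,[0,0.5,0],0],[0.4,[0,0,0],0]]' 30; python3 go.py 502 269 176 90.5;python3 look.py r2.png
```

```text
time: 15.85
ee_pos: [504.0, 270.0, 175.7]
tcp_rot: [-139.2, 86.5, -139.4]
ft_force: [0.5, -2.0, 0.0]
opening: 0.37
t 15.85 pos [504.  270.  175.7] toolx [-0.1 -0.  -1. ] jaw yaw 89.8 z [ 1.  -0.  -0.1] F [ 0.5 -2.   0. ] q7 39.1 open 31.4
shift [-0.2 -1.1 -2. ] roll -0.7 alt 179.3
```

View pics/r2.png

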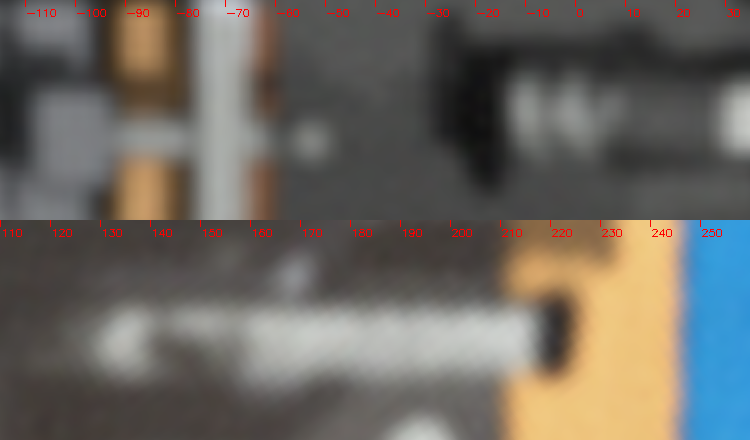

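```bash
python3 -m crank '[[-1,[0,-0.5,0],0],[-1,[0,0,0],0],[-1,[0,0,-1],0],[-0.9,[0,0,0],0]]' 30; python3 go.py 502 269 176 90.5; python3 -m crank '[[0,[0,1,0],0],[0,[0,1,0],0],[0.2,[0,1,0],0],[0.4,[0,1,0],0],[0.4,[0,0.5,0],0],[0.4,[0,0,0],0]]' 30; python3 go.py 502 269 176 90.5;python3 look.py r3.png
```

```text
time: 16.35
ee_pos: [502.6, 270.5, 175.3]
tcp_rot: [-141.1, 86.6, -141.3]
ft_force: [0.5, 0.2, 0.1]
opening: 0.948
t 16.35 pos [502.6 270.5 175.3] toolx [-0.1 -0.  -1. ] jaw yaw 89.9 z [ 1.  -0.  -0.1] F [0.5 0.2 0.1] q7 39.2 open 80.6
shift [-0.6 -1.5 -0.6] roll -0.6 alt 179.4
time: 16.95
ee_pos: [503.8, 270.3, 177.2]
tcp_rot: [-133.6, 86.2, -134.1]
ft_force: [-0.0, -0.4, -0.9]
opening: 0.367
t 16.95 pos [503.8 270.3 177.2] toolx [-0.1 -0.1 -1. ] jaw yaw 89.6 z [ 1.  -0.  -0.1] F [-0.  -0.4 -0.9] q7 38.7 open 31.2
shift [ 1.4 -1.3 -1.7] roll -0.9 alt 179.1
```

View pics/r3.png

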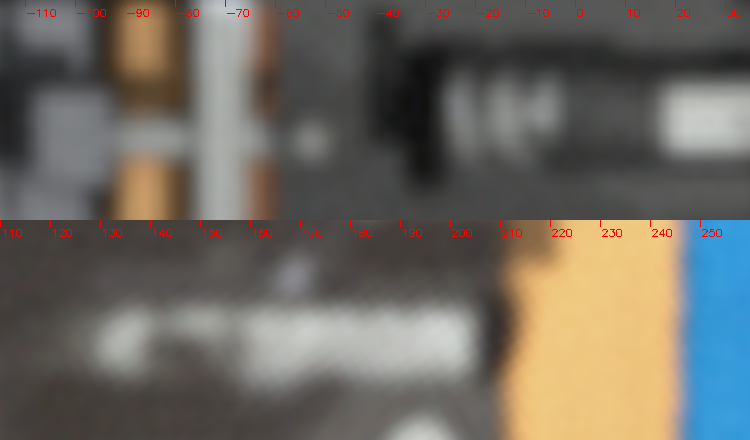

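Full release gives about 12 mm per stroke; the bar/cap edge has gone 235, 225, 217, 204. Next stroke.

```bash
python3 -m crank '[[-1,[0,-0.5,0],0],[-1,[0,0,-1],0],[-1,[0,0,-1],0],[-0.9,[0,0,0],0],[0,[0,1,0],0],[0,[0,1,0],0],[0.2,[0,1,0],0],[0.4,[0,1,0],0],[0.4,[0,0.5,0],0],[0.4,[0,0,0],0]]' 30; python3 go.py 502 269 176 90.5;python3 look.py r4.png
```

```text
time: 18.05
ee_pos: [502.4, 270.6, 178.5]
tcp_rot: [-129.1, 85.9, -129.8]
ft_force: [-0.0, -0.8, -0.9]
opening: 0.364
t 18.05 pos [502.4 270.6 178.5] toolx [-0.1 -0.1 -1. ] jaw yaw 89.4 z [ 1.  -0.  -0.1] F [-0.  -0.8 -0.9] q7 38.2 open 30.9
shift [ 2.6 -1.5 -0.3] roll -1.1 alt 178.9
```

View pics/r4.png

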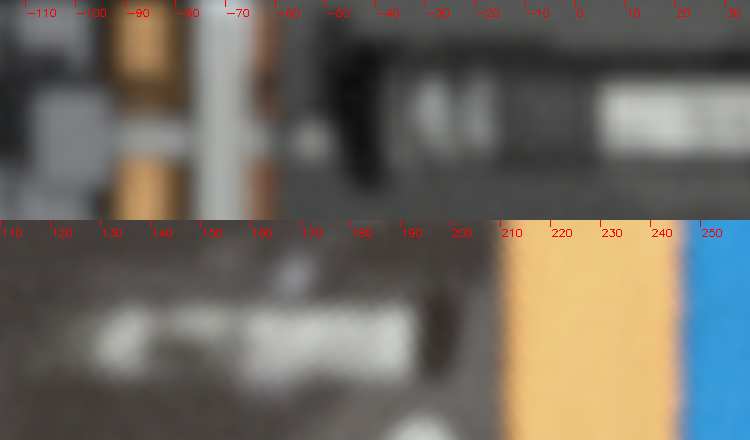

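```bash
python3 -m crank '[[-1,[0.5,-0.5,0],0],[-1,[0.5,0,0],0],[-1,[0.5,0,0],0],[-0.9,[0,0,0],0],[0,[0,1,0],0],[0,[0,1,0],0],[0.2,[0,1,0],0],[0.4,[0,1,0],0],[0.4,[0,0.5,0],0],[0.4,[0,0,0],0]]' 30; python3 go.py 502 269 176 90.5;python3 look.py r5.png
```

```text
time: 19.15
ee_pos: [503.1, 270.7, 177.9]
tcp_rot: [-125.4, 85.5, -126.2]
ft_force: [0.9, -0.7, -1.4]
opening: 0.368
t 19.15 pos [503.1 270.7 177.9] toolx [-0.1 -0.1 -1. ] jaw yaw 89.3 z [ 1.  -0.  -0.1] F [ 0.9 -0.7 -1.4] q7 37.7 open 31.3
shift [ 2.  -1.6 -1. ] roll -1.2 alt 178.8
```

View pics/r5.png

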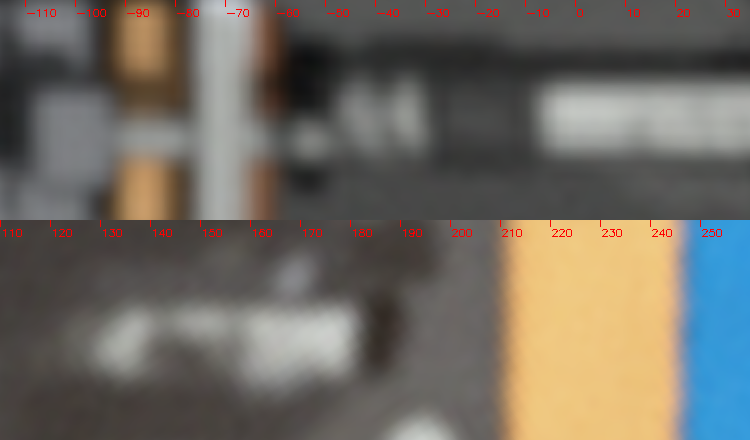

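The bar edge is at 180.5, so the rod is at about 56 mm, and the nose is just short of the block. Next stroke, then incremental squeezing.

```bash
python3 -m crank '[[-1,[0.5,-0.5,0],0],[-1,[0.5,0,0],0],[-1,[0.5,0,0],0],[-0.9,[0,0,0],0],[0,[0,1,0],0],[0,[0,1,0],0],[0.1,[0,1,0],0],[0.1,[0,0.5,0],0]]' 30; python3 go.py 502 269 176 90.5;python3 look.py r6.png;python3 -m crank '[[0.4,[0,1,0],0],[0.4,[0,0.5,0],0],[0.4,[0,0,0],0]]' 30; python3 go.py 502 269 176 90.5;python3 look.py r7.png
```

```text
time: 20.05
ee_pos: [503.6, 273.0, 176.6]
tcp_rot: [-124.4, 85.4, -125.2]
ft_force: [-2.6, -5.9, 3.4]
opening: 0.451
t 20.05 pos [503.6 273.  176.6] toolx [-0.1 -0.1 -1. ] jaw yaw 89.2 z [ 1.  -0.  -0.1] F [-2.6 -5.9  3.4] q7 37.4 open 38.3
shift [ 1.  -3.9 -1.5] roll -1.3 alt 178.7
time: 20.45
ee_pos: [503.7, 270.8, 177.5]
tcp_rot: [-121.9, 85.0, -123.0]
ft_force: [1.1, -0.2, -2.3]
opening: 0.366
t 20.45 pos [503.7 270.8 177.5] toolx [-0.1 -0.1 -1. ] jaw yaw 89.1 z [ 1.  -0.  -0.1] F [ 1.1 -0.2 -2.3] q7 37.2 open 31.1
shift [ 1.7 -1.8 -1.6] roll -1.4 alt 178.6
```

View pics/r6.png

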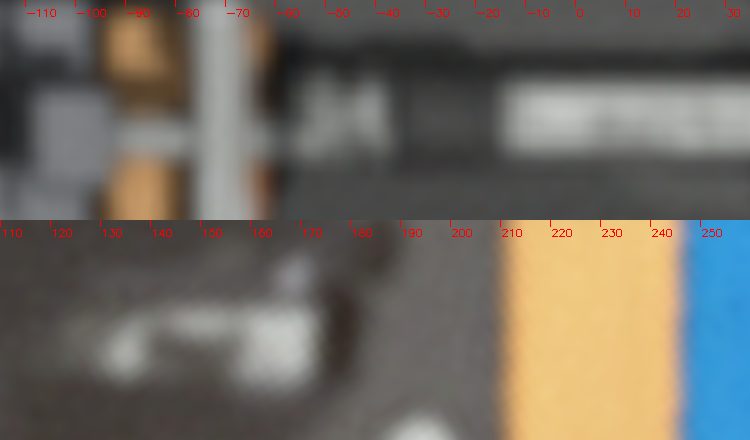

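View pics/r7.png

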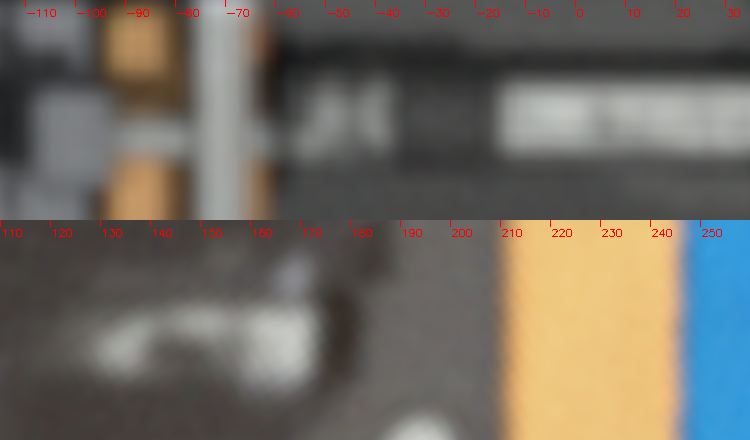

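The edge is at 173, so the rod is at about 63.5, and the block has just started to move toward the anvil. Release fully, then squeeze part-way and look.

```bash
python3 -m crank '[[-1,[0.5,-0.5,0],0],[-1,[0.5,0,0],0],[-1,[0.5,-0.5,0],0],[-1,[0,0,0],0],[-1,[0,0,0],0]]' 30; python3 go.py 502 269 176 90.5;python3 look.py r8.png;python3 -m crank '[[-0.4,[0,0,0],0],[-0.4,[0,0.5,0],0],[-0.3,[0,1,0],0],[-0.2,[0,1,0],0],[-0.2,[0,0.5,0],0]]' 30; python3 go.py 502 269 176 90.5;python3 look.py r9.png
```

```text
time: 21.05
ee_pos: [503.2, 271.3, 175.5]
tcp_rot: [-123.3, 85.1, -124.3]
ft_force: [0.6, 0.9, -0.7]
opening: 0.995
t 21.05 pos [503.2 271.3 175.5] toolx [-0.1 -0.1 -1. ] jaw yaw 89.2 z [ 1.  -0.  -0.1] F [ 0.6  0.9 -0.7] q7 37.3 open 84.6
shift [-0.3 -2.3 -1.2] roll -1.3 alt 178.7
time: 21.65
ee_pos: [504.3, 269.7, 176.4]
tcp_rot: [-120.1, 84.7, -121.3]
ft_force: [-1.9, -4.3, 2.4]
opening: 0.603
t 21.65 pos [504.3 269.7 176.4] toolx [-0.1 -0.1 -1. ] jaw yaw 88.9 z [ 1.  -0.  -0.1] F [-1.9 -4.3  2.4] q7 37.0 open 51.3
shift [ 0.5 -0.7 -2.3] roll -1.6 alt 178.4
```

View pics/r8.png

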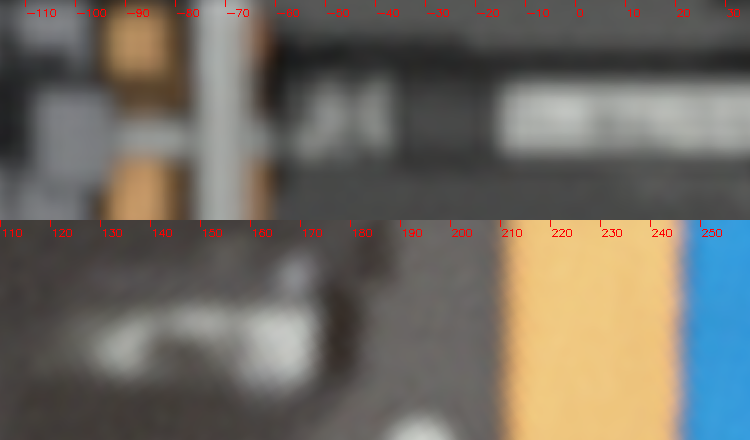

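View pics/r9.png

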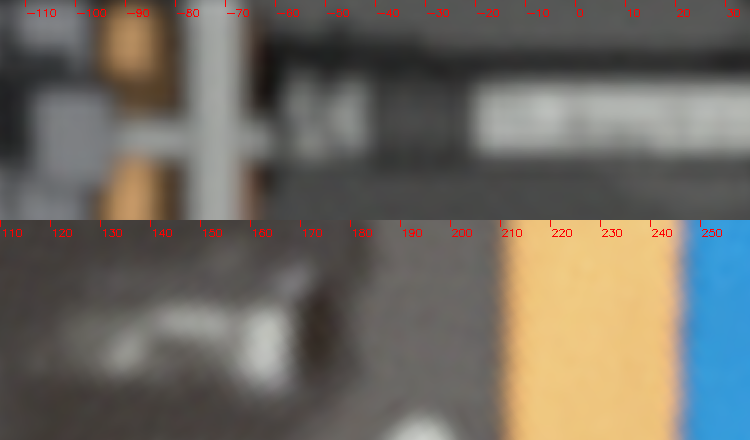

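The release held without slipping. The rod is now about 5 mm further and the strap has begun sliding towards the anvil. I'll add a numeric edge readout.

```bash
cat > meas.py <<'E'
import cv2,numpy as np,sys
def m(f):
    o=cv2.imread('pics/'+f).astype(float);g=o.mean(2);y=lambda c:-115+c/5
    p=g[95:135].mean(0);  # bar row
    seg=p[430:640];t=(seg[:40].min()+np.percentile(seg,90))/2
    i=np.where((seg[:-1]<t)&(seg[1:]>=t))[0]; bar=y(430+i[-1]) if len(i) else None
    i0=[round(y(430+k),1) for k in i]
    s=g[165:215].mean(0)[180:260];t=(s.min()+s.max())/2;k=np.where(s>t)[0];st=(y(180+k[0]),y(180+k[-1]))
    sat=(o[165:215,:,2]-o[165:215,:,0]).mean(0)[70:190];k=np.where(sat>sat.max()/2)[0]
    tan=(y(70+k[0]),y(70+k[-1]))
    pb=g[220:][100:140].mean(0)[225:];t=120;k=np.where((pb[:-1]>=t)&(pb[1:]<t))[0]
    # darkest cap position
    q=g[220:][80:140].mean(0)
    print(f,'bar',bar,i0[-3:],'strap',np.round(st,1),'tan',np.round(tan,1),'Bscene',[round(110+(225+a)/5,1) for a in k[:2]])
for f in sys.argv[1:]:m(f)
E
python3 meas.py r0.png r1.png r2.png r3.png r4.png r5.png r6.png r7.png r8.png r9.png
```

```text
r0.png bar 5.599999999999994 [np.float64(5.6)] strap [-75.2 -65. ] tan [-91.6 -80. ] Bscene [np.float64(235.6)]
r1.png bar -5.599999999999994 [np.float64(-5.6)] strap [-75.2 -65. ] tan [-91.6 -79.8] Bscene [np.float64(225.4)]
r2.png bar -13.799999999999997 [np.float64(-13.8)] strap [-75.2 -65. ] tan [-91.6 -80. ] Bscene [np.float64(217.4)]
r3.png bar 7.599999999999994 [np.float64(-26.2), np.float64(7.6)] strap [-75.2 -65. ] tan [-91.6 -79.8] Bscene [np.float64(205.0)]
r4.png bar 6.0 [np.float64(6.0)] strap [-75.2 -65. ] tan [-91.6 -79.8] Bscene [np.float64(192.6)]
r5.png bar -6.799999999999997 [np.float64(-6.8)] strap [-75.2 -65. ] tan [-91.6 -80. ] Bscene [np.float64(181.0)]
r6.png bar -13.599999999999994 [np.float64(-13.6)] strap [-75.4 -64.4] tan [-92.8 -80. ] Bscene [np.float64(172.8)]
r7.png bar -14.599999999999994 [np.float64(-14.6)] strap [-75.2 -64.4] tan [-93.  -79.8] Bscene [np.float64(172.8)]
r8.png bar -14.599999999999994 [np.float64(-14.6)] strap [-75.2 -64.6] tan [-93.  -79.8] Bscene [np.float64(172.8)]
r9.png bar -19.799999999999997 [np.float64(-19.8)] strap [-77.  -66.6] tan [-93.4 -82.2] Bscene [np.float64(167.8)]
```

```bash
python3 - <<'E'
from h import *
a=cam('scene');b=cam('top')
f=lambda p,x0,x1,y0,y1,s:cv2.resize(cv2.cvtColor(np.array(p['pixels']),cv2.COLOR_RGB2BGR)[y0:y1,x0:x1],None,fx=s,fy=s,interpolation=cv2.INTER_CUBIC)
cv2.imwrite('pics/s10.png',np.hstack([f(a,215,275,215,290,8)[:560],f(b,205,245,165,235,8)[:560]]))
E
```

```text
(no output)
```

View pics/s10.png

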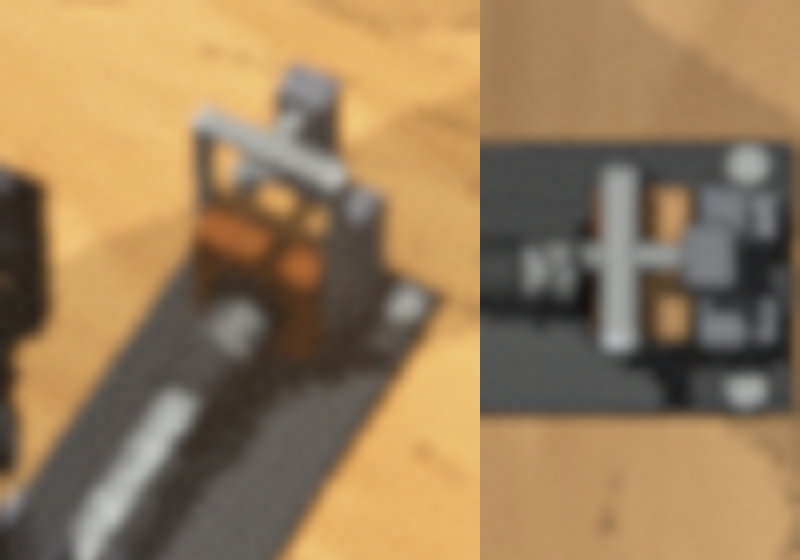

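```bash
cat > nose.py <<'E'
import cv2,numpy as np,sys
B={'r3':205,'r4':192.6,'r5':181,'r0':235.6,'r1':225.4,'r2':217.4,'r7':172.8,'r8':172.8,'r9':167.8}
for n in sys.argv[1:]:
    g=cv2.imread('pics/%s.png'%n).astype(float).mean(2)
    r=g[:220]
    up=r[72:92].mean(0) # upper disc part
    b=B.get(n,0); c0=int((b-235.6+5+115)*5)  # predicted disc centre right side
    seg=up[max(c0-90,0):c0+60]
    print(n,c0/5-115,[int(v) for v in up[max(c0-60,0):c0+45:5]])
E
python3 nose.py r0 r1 r2 r3 r4 r5 r7 r9
```

```text
r0 5.0 [37, 34, 30, 26, 22, 19, 18, 18, 23, 29, 37, 51, 65, 77, 83, 82, 80, 77, 74, 78, 84]
r1 -5.200000000000003 [37, 35, 31, 27, 23, 20, 19, 19, 22, 29, 38, 54, 69, 83, 91, 90, 86, 80, 74, 74, 79]
r2 -13.200000000000003 [35, 32, 28, 24, 21, 19, 20, 21, 23, 30, 37, 48, 64, 77, 90, 96, 97, 93, 85, 78, 74]
r3 -25.599999999999994 [35, 33, 31, 27, 23, 20, 18, 16, 18, 25, 33, 47, 63, 76, 86, 88, 85, 78, 71, 70, 75]
r4 -38.0 [38, 29, 24, 20, 16, 15, 15, 16, 20, 24, 30, 39, 49, 58, 62, 62, 65, 68, 74, 83, 92]
r5 -49.599999999999994 [50, 42, 34, 26, 22, 18, 17, 18, 20, 23, 28, 31, 37, 45, 52, 63, 72, 80, 84, 84, 80]
r7 -57.8 [162, 157, 150, 133, 120, 100, 77, 60, 42, 33, 31, 33, 41, 47, 50, 53, 58, 63, 70, 76, 81]
r9 -62.8 [146, 157, 161, 163, 164, 156, 145, 130, 105, 85, 62, 40, 28, 20, 22, 31, 44, 59, 72, 80, 83]
```

From the disc's back edge relative to the rod, the nose is pressed in about 4 mm in r9. The block is still slightly tilted, with its top not yet flat. Squeezing a little more.

```bash
python3 -m crank '[[-0.15,[0,0.7,0],0],[-0.1,[0,0.7,0],0],[-0.1,[0,0.5,0],0]]' 30; python3 go.py 502 269 176 90.5;python3 look.py r10.png; python3 meas.py r10.png
```

```text
time: 22.15
ee_pos: [504.6, 268.4, 176.4]
tcp_rot: [-118.9, 84.4, -120.2]
ft_force: [-0.9, -4.4, 1.5]
opening: 0.547
t 22.15 pos [504.6 268.4 176.4] toolx [-0.1 -0.1 -1. ] jaw yaw 88.8 z [ 1.  -0.  -0.1] F [-0.9 -4.4  1.5] q7 36.8 open 46.5
shift [ 0.5  0.6 -2.6] roll -1.7 alt 178.3
r10.png bar -19.799999999999997 [np.float64(-19.8)] strap [-77.8 -66.8] tan [-93.4 -82.4] Bscene [np.float64(167.6)]
```

View pics/r10.png

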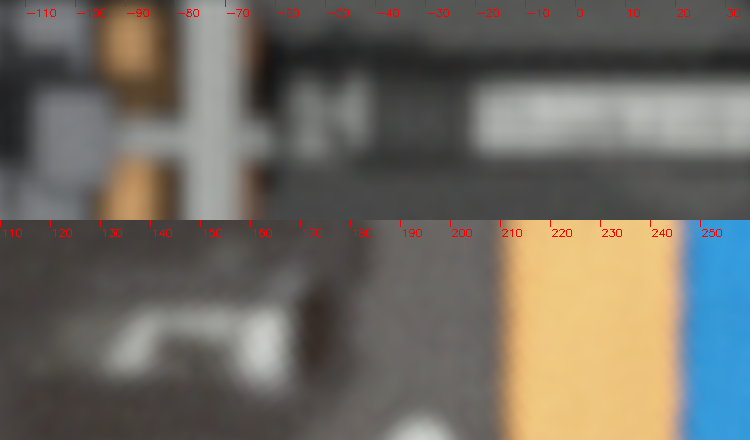

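```bash
python3 -m crank '[[-0.1,[0,1.5,0],0],[-0.1,[0,1.5,0],0],[-0.1,[0,1,0],0]]' 30; python3 go.py 502 270 176 90.5;python3 look.py r11.png; python3 meas.py r11.png
```

```text
time: 22.55
ee_pos: [504.6, 268.8, 176.2]
tcp_rot: [-117.8, 84.0, -119.3]
ft_force: [-1.4, -5.7, 4.3]
opening: 0.549
t 22.55 pos [504.6 268.8 176.2] toolx [-0.1 -0.1 -1. ] jaw yaw 88.6 z [ 1.  -0.  -0.1] F [-1.4 -5.7  4.3] q7 36.4 open 46.7
shift [ 0.3  1.1 -2.7] roll -1.9 alt 178.1
r11.png bar -19.799999999999997 [np.float64(-19.8)] strap [-78.  -66.8] tan [-93.4 -82.2] Bscene [np.float64(167.6)]
```

View pics/r11.png

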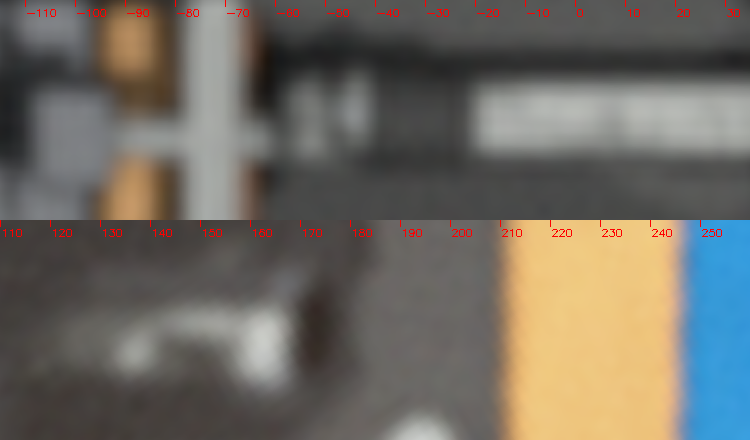

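```bash
python3 -m crank '[[-0.05,[0,2,0],0],[-0.02,[0,2.5,0],0],[-0.02,[0,2,0],0]]' 30; python3 go.py 502 270 176 90.5;python3 look.py r12.png; python3 meas.py r12.png
```

```text
time: 22.95
ee_pos: [505.0, 270.8, 176.2]
tcp_rot: [-116.4, 83.5, -118.1]
ft_force: [-3.9, -7.5, 5.3]
opening: 0.508
t 22.95 pos [505.  270.8 176.2] toolx [-0.1 -0.1 -1. ] jaw yaw 88.4 z [ 1.  -0.  -0.1] F [-3.9 -7.5  5.3] q7 35.8 open 43.2
shift [ 0.4 -0.8 -3. ] roll -2.1 alt 177.9
r12.png bar -21.400000000000006 [np.float64(-21.4)] strap [-78.  -66.6] tan [-93.6 -82.4] Bscene [np.float64(165.6)]
```

View pics/r12.png

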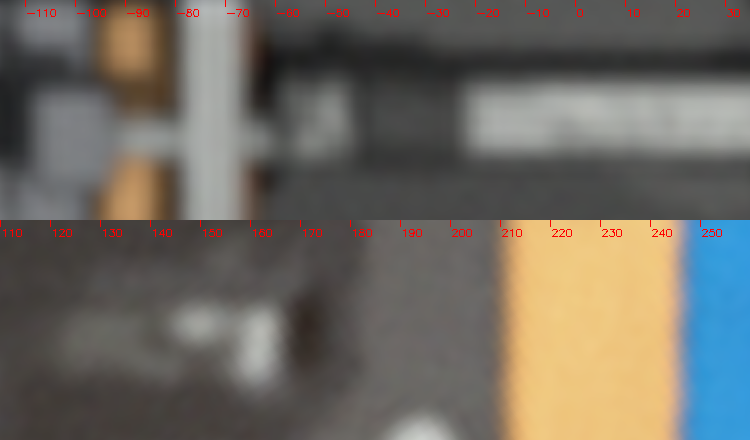

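Rod +2 mm (edge 165.6), and the strap didn't move further, so the block has stopped. I'll check flatness by overlaying the outline of a block seated on the anvil.

```bash
cat > ov.py <<'E'
import sys
from h import *
from look import T
E
sed -n '1,10p' look.py >/dev/null
python3 - <<'E'
from h import *
q=np.load('clamp.npy')
def T(L):
    c,s=np.cos(q[2]),np.sin(q[2]);L=np.array(L,float)
    return np.c_[q[0]+c*L[:,0]-s*L[:,1],q[1]+s*L[:,0]+c*L[:,1],L[:,2]]
a=cam('scene');b=cam('top')
def draw(p,x0,x1,y0,y1,s,off):
    o=cv2.resize(cv2.cvtColor(np.array(p['pixels']),cv2.COLOR_RGB2BGR)[y0:y1,x0:x1],None,fx=s,fy=s,interpolation=cv2.INTER_CUBIC)
    def poly(L,col):
        u=(proj(p,T(L))+.5-[x0,y0])*s-.5+np.array(off)*s
        cv2.polylines(o,[u.round().astype(np.int32)],True,col,1)
    poly([(-27,-90,118),(27,-90,118),(27,-80,118),(-27,-80,118)],(0,0,255))
    poly([(-27,-100,70),(27,-100,70),(27,-70,70),(-27,-70,70)],(0,255,0))
    poly([(-10,-100,120),(10,-100,120),(10,-114,120),(-10,-114,120)],(255,0,0))
    poly([(-45,-127,8),(45,-127,8),(45,198,8),(-45,198,8)],(255,255,0))
    return o
cv2.imwrite('pics/ov1.png',np.hstack([draw(a,220,270,215,285,8,(0,0)),draw(b,200,250,165,235,8,(0,0))]))
E
```

```text
(no output)
```

View pics/ov1.png

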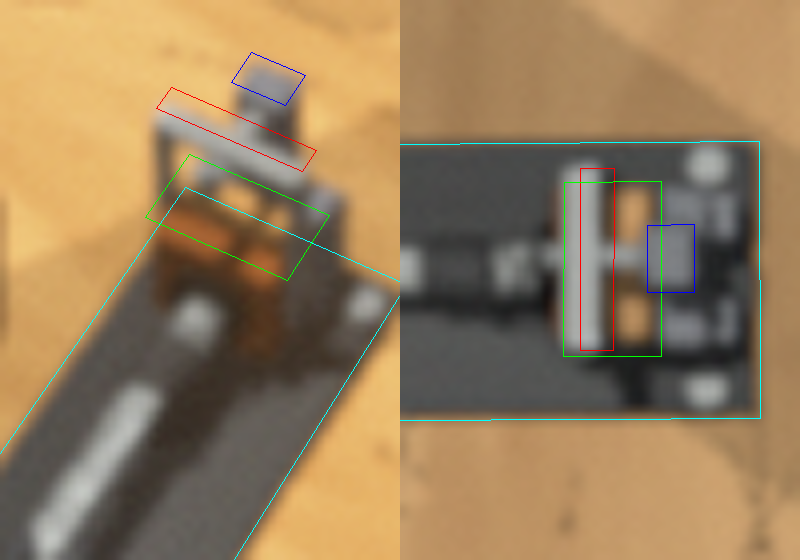

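```bash
cat > ov2.py <<'E'
import sys
from h import *
q=np.load('clamp.npy')
def T(L):
    c,s=np.cos(q[2]),np.sin(q[2]);L=np.array(L,float)
    return np.c_[q[0]+c*L[:,0]-s*L[:,1],q[1]+s*L[:,0]+c*L[:,1],L[:,2]]
a=cam('scene')
x0,x1,y0,y1,s=222,272,218,288,10
im=cv2.resize(cv2.cvtColor(np.array(a['pixels']),cv2.COLOR_RGB2BGR)[y0:y1,x0:x1],None,fx=s,fy=s,interpolation=cv2.INTER_CUBIC)
im=cv2.convertScaleAbs(im,alpha=1.6,beta=10)
o=im.copy()
def poly(L,col,cl=True):
    u=(proj(a,T(L))+.5-[x0,y0])*s-.5
    cv2.polylines(o,[u.round().astype(np.int32)],cl,col,1)
poly([(-10,-100,120),(10,-100,120),(10,-114,120),(-10,-114,120)],(255,0,0))
poly([(-27,-70,70),(27,-70,70),(27,-70,20),(-27,-70,20)],(0,255,0))
poly([(-27,-70,20),(-27,-100,20),(-27,-100,70),(-27,-70,70)],(0,255,0))
poly([(-25,-100,68),(25,-100,68),(25,-100,8),(-25,-100,8)],(255,0,255))
t=np.linspace(0,6.28,24)
poly(np.c_[15*np.cos(t),np.full(24,-70),45+15*np.sin(t)],(0,0,255))
cv2.imwrite('pics/'+sys.argv[1],cv2.resize(np.hstack([im,o]),(800,560)))
E
python3 ov2.py ov2.png
```

```text
(no output)
```

View pics/ov2.png

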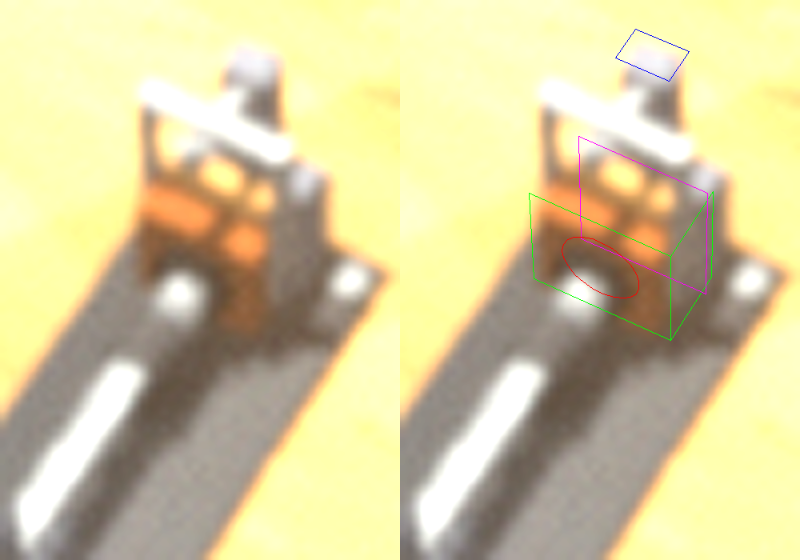

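```bash
python3 - <<'E'
from h import *
a=cam('scene');np.save('now.npy',np.array(a['pixels']))
old=cv2.imread('pics/s9.png')[:, :480]
new=cv2.resize(cv2.cvtColor(np.array(a['pixels']),cv2.COLOR_RGB2BGR)[210:350,150:270],None,fx=4,fy=4,interpolation=cv2.INTER_CUBIC)
A=cv2.resize(old[50:240,310:480],None,fx=2.3,fy=2.9,interpolation=cv2.INTER_CUBIC);B=cv2.resize(new[50:240,310:480],None,fx=2.3,fy=2.9,interpolation=cv2.INTER_CUBIC)
o=np.hstack([A,B])
for k in range(0,o.shape[0],50): cv2.line(o,(0,k),(o.shape[1],k),(255,255,0),1)
for k in range(0,o.shape[1]//2,50):
    for e in(0,o.shape[1]//2): cv2.line(o,(k+e,0),(k+e,o.shape[0]),(255,255,0),1)
print(o.shape);cv2.imwrite('pics/cmp.png',o)
E
```

```text
(551, 782, 3)
```

View pics/cmp.png

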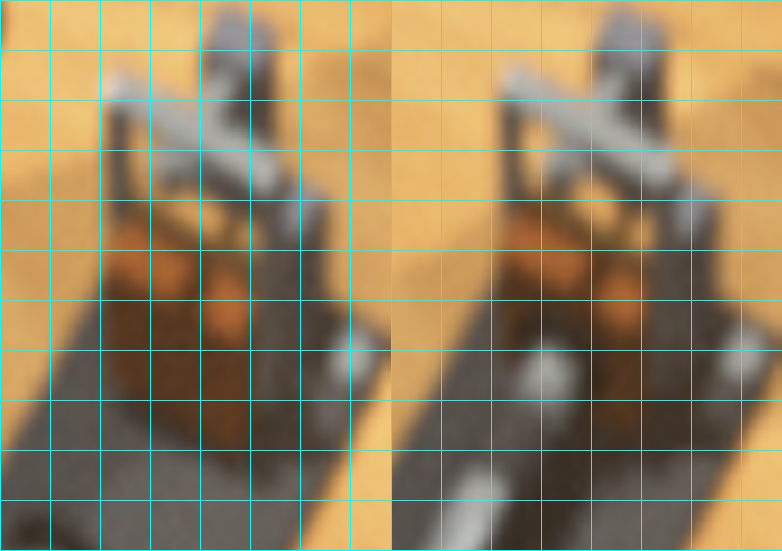

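Comparing before and now, the block's bottom moved several mm more than the strap. The block is leaning: its bottom is on the anvil and its top is about 4 mm off, held by strap friction on the hook. I'll let the trigger spring back, since the ratchet holds the rod, and look again.

```bash
python3 -m crank '[[-1,[0,-1,0],0],[-1,[0,-1,0],0],[-1,[0,0,0],0],[-1,[0,0,0],0]]' 30; python3 go.py 502 270 240 90.5;python3 look.py r13.png; python3 meas.py r12.png r13.png
```

```text
time: 23.65
ee_pos: [504.9, 268.5, 176.0]
tcp_rot: [-116.6, 83.5, -118.4]
ft_force: [-0.8, 1.2, 0.5]
opening: 1.001
t 23.65 pos [504.9 268.5 176. ] toolx [-0.1 -0.1 -1. ] jaw yaw 88.4 z [ 1.  -0.  -0.1] F [-0.8  1.2  0.5] q7 36.0 open 85.1
shift [-63.5  -5.   -6.2] roll -2.1 alt 177.9
r12.png bar -21.400000000000006 [np.float64(-21.4)] strap [-78.  -66.6] tan [-93.6 -82.4] Bscene [np.float64(165.6)]
r13.png bar -18.0 [np.float64(-18.0)] strap [-77.8 -67. ] tan [-94.4 -82.8] Bscene [np.float64(168.8)]
```

View pics/r13.png

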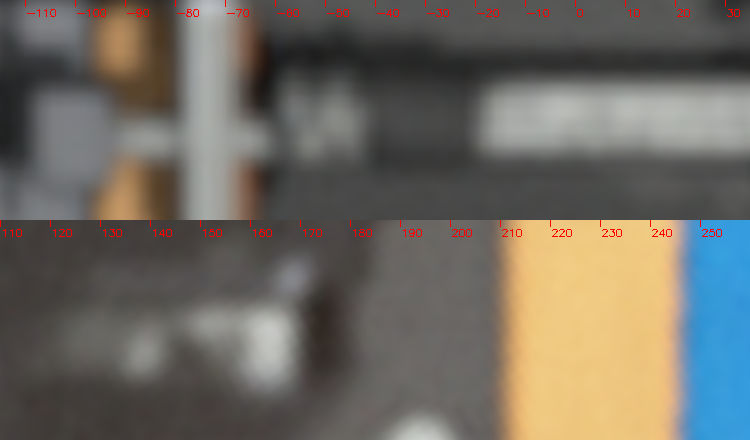

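On release the rod slipped back 3 mm and the block settled 1 to 2 mm towards the anvil, so pumping works it flat. Another partial stroke.

```bash
python3 -m crank '[[-0.4,[0,0,0],0],[-0.4,[0,0.5,0],0],[-0.2,[0,1.5,0],0],[-0.1,[0,1.5,0],0],[-0.05,[0,1.5,0],0],[-0.05,[0,1.5,0],0]]' 30; python3 go.py 502 270 176 90.5;python3 look.py r14.png; python3 meas.py r14.png
```

```text
time: 24.35
ee_pos: [506.4, 267.2, 176.9]
tcp_rot: [-113.5, 82.7, -115.7]
ft_force: [-4.2, -8.2, 4.1]
opening: 0.527
t 24.35 pos [506.4 267.2 176.9] toolx [-0.1 -0.1 -1. ] jaw yaw 88.0 z [ 1.  -0.  -0.1] F [-4.2 -8.2  4.1] q7 35.4 open 44.8
shift [ 0.8  2.7 -4.5] roll -2.5 alt 177.5
r14.png bar -23.0 [np.float64(-23.0)] strap [-79.  -68.8] tan [-94.6 -84. ] Bscene [np.float64(163.0)]
```

View pics/r14.png

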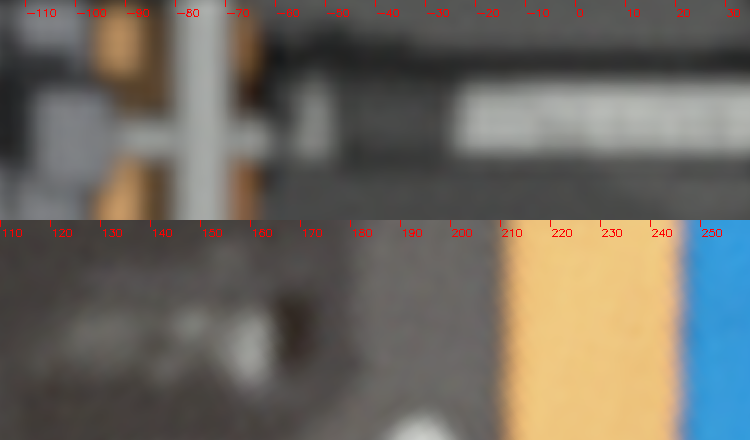

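Rod is now at 72.6 + r0, the strap has moved another 1.5 mm, and the nose is deeper. Release again and see how the block settles.

```bash
python3 -m crank '[[-1,[0,0,0],0],[-1,[0,1,-2],0],[-1,[0,1,-2],2],[-1,[0,0,0],0],[-1,[0,0,0],0]]' 30; python3 go.py 502 270 240 90.5;python3 look.py r15.png; python3 meas.py  r15.png; python3 ov2.py ov3.png
```

```text
time: 24.95
ee_pos: [502.1, 269.7, 176.5]
tcp_rot: [-111.7, 82.7, -115.9]
ft_force: [0.1, 0.2, -0.4]
opening: 0.999
t 24.95 pos [502.1 269.7 176.5] toolx [-0.1 -0.1 -1. ] jaw yaw 86.0 z [ 1.  -0.1 -0.1] F [ 0.1  0.2 -0.4] q7 33.2 open 84.9
shift [-63.   -7.2  -3.1] roll -4.5 alt 175.5
r15.png bar -18.400000000000006 [np.float64(-18.4)] strap [-79.  -68.8] tan [-94.6 -84.6] Bscene [np.float64(168.8)]
```

View pics/r15.png

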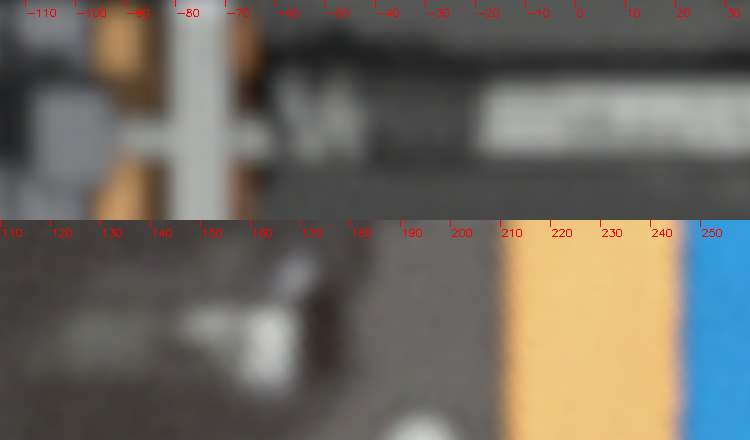

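View pics/ov3.png

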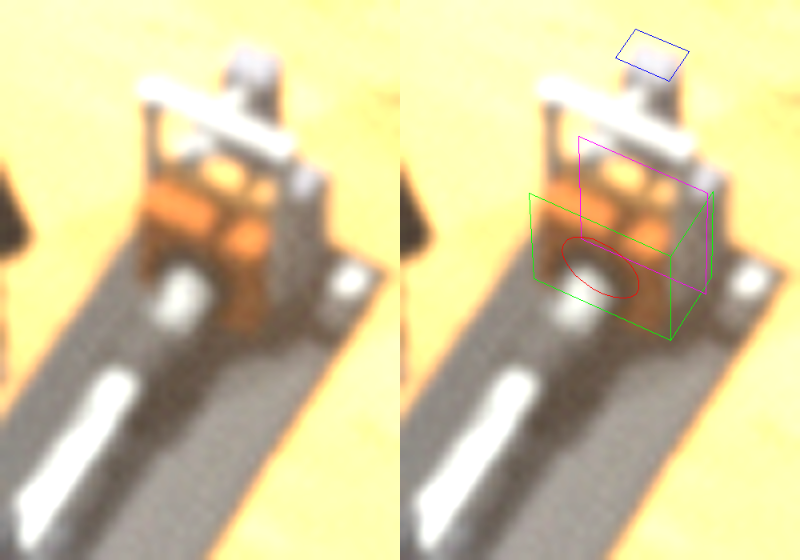

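Held at the same ratchet tooth (about 68 mm), and the strap keeps its gain, now roughly 1 to 2 mm from seated. Correct my yaw, then another partial stroke.

```bash
python3 -m crank '[[-1,[0,0,0],-4.5],[-0.4,[0,0,0],0],[-0.3,[0,0.5,0],0],[-0.2,[0,1.5,0],0],[-0.1,[0,1.5,0],0],[-0.05,[0,1.5,0],0],[-0.05,[0,1,0],0]]' 30; python3 go.py 502 270 176 90.5;python3 look.py r16.png; python3 meas.py r16.png
```

```text
time: 25.8
ee_pos: [504.4, 267.0, 177.7]
tcp_rot: [-113.0, 81.9, -113.6]
ft_force: [-3.2, -6.1, 2.7]
opening: 0.532
t 25.8 pos [504.4 267.  177.7] toolx [-0.1 -0.1 -1. ] jaw yaw 89.6 z [ 1.  -0.  -0.1] F [-3.2 -6.1  2.7] q7 36.4 open 45.2
shift [ 1.4  3.2 -2.3] roll -0.9 alt 179.1
r16.png bar -24.200000000000003 [np.float64(-24.2)] strap [-79.  -68.6] tan [-95.2 -84. ] Bscene [np.float64(162.4)]
```

View pics/r16.png

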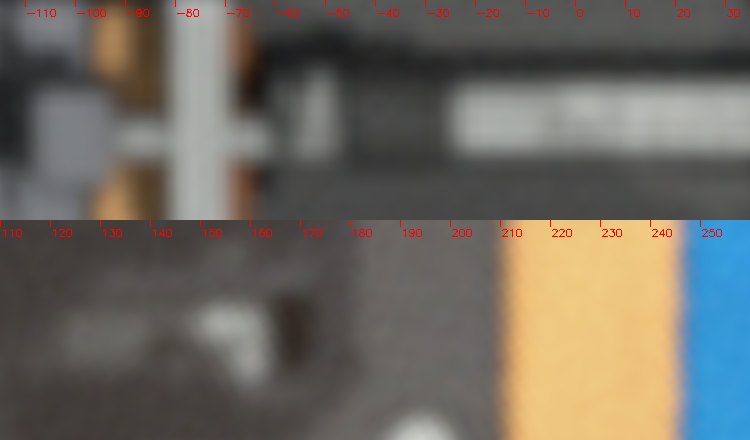

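The strap didn't move under more load, so the block is seated. But the rod is at about 74.4 mm, so the nose is in about 8 mm, slightly too deep. I'll ease the squeeze a little.

```bash
python3 -m crank '[[-0.1,[0,0.5,0],0],[-0.15,[0,1,0],0],[-0.15,[0,1,0],0]]' 30; python3 go.py 502 270 176 90.5;python3 look.py r17.png; python3 meas.py r17.png
```

```text
time: 26.2
ee_pos: [504.7, 265.5, 176.6]
tcp_rot: [-112.3, 81.5, -113.5]
ft_force: [-2.3, -5.6, 5.4]
opening: 0.573
t 26.2 pos [504.7 265.5 176.6] toolx [-0.1 -0.1 -1. ] jaw yaw 89.0 z [ 1.  -0.  -0.1] F [-2.3 -5.6  5.4] q7 35.8 open 48.7
shift [ 0.1  4.5 -2.7] roll -1.5 alt 178.5
r17.png bar -22.799999999999997 [np.float64(-22.8)] strap [-79.  -68.8] tan [-95.2 -84. ] Bscene [np.float64(164.2)]
```

View pics/r17.png

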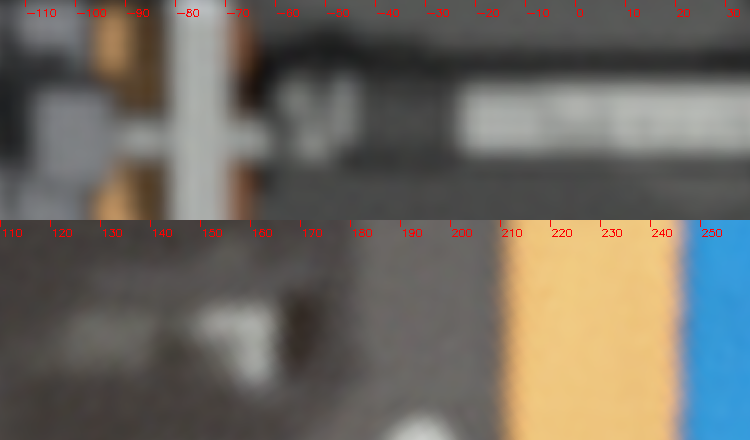

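```bash
sed -i "s/^B={/B={'r16':162.4,'r17':164.2,'r12':165.6,'r15':168.8,'r14':163.0,'r13':168.8,/" nose.py; python3 nose.py r4 r9 r12 r14 r15 r16 r17; python3 - <<'E'
import cv2,numpy as np
for n in('r0','r9','r12','r17'):
    g=cv2.imread('pics/%s.png'%n).astype(float)
    p=g[168:182].mean((0,2));print(n,'rows168', [int(v) for v in p[80:240:5]])
    p=g[195:215].mean((0,2));print(n,'rows195', [int(v) for v in p[80:240:5]])
E
python3 - <<'E'
from h import *
b=cam('top');im=cv2.cvtColor(np.array(b['pixels']),cv2.COLOR_RGB2BGR)[175:225,205:255]
cv2.imwrite('pics/t9.png',cv2.resize(im,None,fx=12,fy=12,interpolation=cv2.INTER_LANCZOS4))
E
```

```text
r4 -38.0 [38, 29, 24, 20, 16, 15, 15, 16, 20, 24, 30, 39, 49, 58, 62, 62, 65, 68, 74, 83, 92]
r9 -62.8 [146, 157, 161, 163, 164, 156, 145, 130, 105, 85, 62, 40, 28, 20, 22, 31, 44, 59, 72, 80, 83]
r12 -65.0 [147, 158, 165, 171, 169, 167, 168, 164, 153, 141, 117, 92, 68, 44, 29, 22, 25, 36, 47, 56, 63]
r14 -67.6 [119, 132, 145, 158, 163, 167, 168, 163, 151, 138, 117, 98, 80, 62, 52, 42, 35, 33, 33, 36, 42]
r15 -61.8 [171, 168, 159, 148, 128, 107, 86, 62, 49, 38, 30, 30, 36, 47, 59, 71, 77, 81, 80, 75, 69]
r16 -68.2 [131, 152, 161, 168, 172, 170, 169, 168, 160, 149, 134, 111, 89, 64, 44, 32, 23, 24, 31, 40, 49]
r17 -66.6 [157, 165, 171, 171, 169, 169, 165, 153, 140, 119, 96, 74, 51, 37, 26, 21, 23, 30, 38, 51, 63]
r0 rows168 [119, 118, 116, 113, 109, 102, 97, 99, 108, 119, 130, 139, 144, 145, 140, 132, 122, 105, 91, 80, 73, 75, 88, 107, 128, 149, 159, 168, 171, 169, 163, 157]
r0 rows195 [103, 93, 78, 66, 58, 57, 64, 82, 101, 120, 137, 145, 151, 153, 147, 138, 126, 107, 90, 76, 70, 73, 88, 105, 128, 148, 158, 167, 171, 169, 164, 158]
r9 rows168 [119, 118, 117, 116, 117, 117, 118, 122, 1
[... 232 characters left out ...]
 143, 156, 160, 163, 163, 158, 149, 139]
r12 rows168 [119, 118, 118, 117, 117, 118, 119, 123, 127, 131, 136, 137, 133, 127, 114, 98, 83, 73, 72, 82, 101, 121, 145, 158, 165, 171, 170, 168, 167, 163, 153, 142]
r12 rows195 [101, 93, 87, 86, 92, 104, 118, 134, 142, 146, 150, 148, 140, 131, 116, 97, 81, 70, 67, 76, 94, 117, 141, 154, 162, 168, 168, 166, 166, 162, 152, 142]
r17 rows168 [120, 119, 118, 118, 118, 119, 119, 114, 107, 98, 88, 81, 73, 67, 67, 70, 78, 97, 116, 138, 157, 165, 172, 173, 171, 170, 169, 161, 152, 140, 121, 106]
r17 rows195 [103, 98, 100, 107, 118, 129, 136, 137, 130, 118, 103, 90, 76, 66, 63, 65, 73, 93, 115, 139, 157, 165, 172, 173, 171, 170, 169, 162, 153, 142, 124, 109]
```

View pics/t9.png

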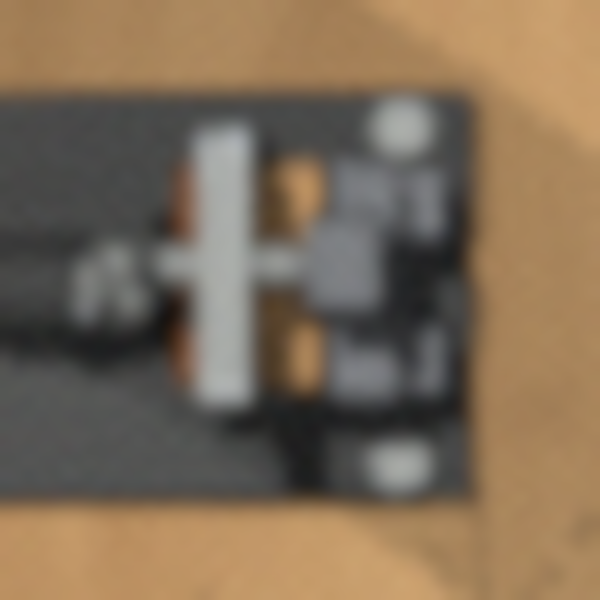

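The pale layer now butts against the anvil pads (edge at (325,190)). The strap-to-post gap measures about 10.8 mm, against 10 for a seated block. The nose reads about 6.6 to 7 mm, so I'll ease a hair more.

```bash
python3 -m crank '[[-0.17,[0,0.6,0],0],[-0.17,[0,1,0],0]]' 30; python3 go.py 502 270 176 90.5;python3 look.py r18.png; python3 meas.py r18.png;python3 - <<'E'
from h import *
for i in range(6): cam('top')
E
python3 look.py r19.png; python3 meas.py r19.png;python3 go.py 502 270 176 90.5; python3 ov2.py ov4.png; sed -i "s/^B={/B={'r18':164.6,'r19':164.6,/" nose.py; python3 nose.py r18 r19
```

```text
time: 26.55
ee_pos: [504.8, 265.6, 176.2]
tcp_rot: [-112.0, 81.3, -113.5]
ft_force: [-1.8, -5.3, 4.7]
opening: 0.587
t 26.55 pos [504.8 265.6 176.2] toolx [-0.1 -0.1 -1. ] jaw yaw 88.8 z [ 1.  -0.  -0.1] F [-1.8 -5.3  4.7] q7 35.5 open 49.9
shift [-0.2  4.3 -2.9] roll -1.7 alt 178.3
r18.png bar -22.599999999999994 [np.float64(-22.6)] strap [-79.  -68.6] tan [-95.2 -84. ] Bscene [np.float64(164.4)]
r19.png bar -22.599999999999994 [np.float64(-22.6)] strap [-79.  -68.6] tan [-95.2 -84. ] Bscene [np.float64(164.4)]
t 27.05 pos [504.7 265.7 176.3] toolx [-0.1 -0.1 -1. ] jaw yaw 88.8 z [ 1.  -0.  -0.1] F [-2.2 -4.8  3.3] q7 35.5 open 49.6
shift [-0.1  4.2 -2.9] roll -1.7 alt 178.3
r18 -66.0 [162, 170, 171, 169, 169, 167, 157, 147, 130, 105, 84, 59, 41, 30, 22, 22, 28, 36, 48, 61, 71]
r19 -66.0 [162, 170, 172, 170, 170, 168, 157, 146, 130, 104, 83, 59, 42, 32, 24, 24, 30, 38, 50, 62, 70]
```

View pics/r19.png

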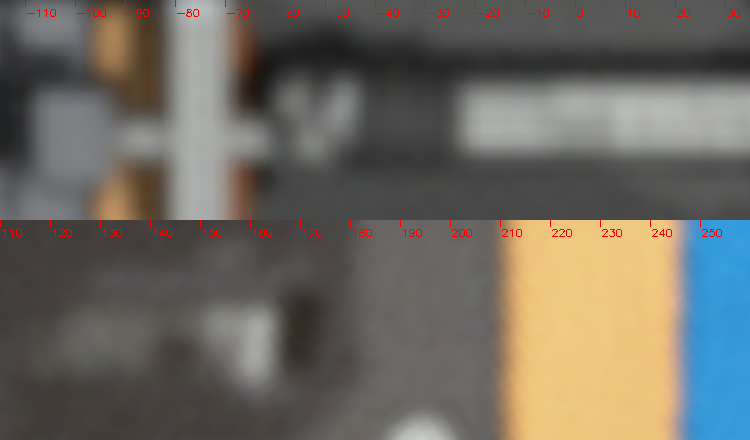

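View pics/ov4.png

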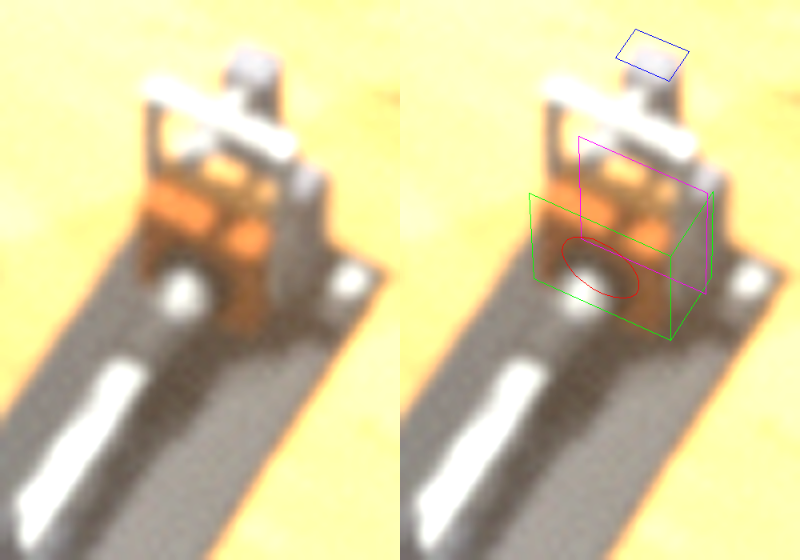

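Stable over the last half second. By rod travel and by the disc edge, the nose is in about 6.4 mm; the block is seated and the trigger is held. Handing in.

```bash
python3 -c "
from cell import ctrl
print(ctrl.hand_in())
s=ctrl.sense();print(s['time'],s['ft_force'],s['opening'])"
```

```text
the job is handed in; nothing more can be done
None
the job is handed in; nothing more can be done
```

The block is hung by its strap on the hook and released. I pumped the trigger until the jaw pressed the block against the anvil. I handed the job in at about 27 s with the trigger still held squeezed.

- **Nose:** it is pressed in about 6.4 mm of 12, from rod travel and from the disc's edge in the pictures, good to about ±1 mm. While seating the block I once went to about 8.5–9 mm, short of the stop, and then eased back.
- **Block:** at first it leaned, with its top about 4 mm off the anvil because the strap stuck on the hook. Extra partial strokes cleared that. At the end the pale layer met the anvil pads, and the strap-to-post gap read 10.8 mm against 10 when seated. The blurry pictures can't rule out about 1 mm of remaining gap at the top.
- **Scene view:** the outline I projected there for a seated block does not line up exactly with the block. The same view also misplaces the fixed post by a few mm, so I relied on the top view.
- **Trigger:** it is held about a third squeezed (about 0.1 rad) by the front finger. The rear finger does not touch the upright grip. Rod, strap and force held steady over the last half second before handing in.
- **Other things:** I did not touch the bystanders on purpose, but I did not measure them again at the end.

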